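# Sort the pane brackets and sheathe the scraper at the animation rack

## Task

Put away the glass-pane hardware: stand each of the three brackets on its foot on the floor of the tray whose painted outline matches its hand (two are left-handed, one is its mirror image), side by side and not on top of one another. Then put away the glass scraper that lies on the sloping light board: slide it blade first all the way into the flat pocket at the board's end, and leave it there. Leave the tape roll, the jar and the carton where they are.

Things in the scene. Friction and masses are not known exactly. Their poses are not given: they have to be found in the camera images.
- left_a_mid (a point): Middle of the upright web of the first left-hand bracket (100 mm long, bare aluminium): foot plate 100 x 30 x 6 mm, web 100 x 10 mm thick on its centre line up to 46 mm above the underside; grip across the web. At the front end a flat toe sticks out to the left (+y). This point is 23 mm above the underside. x along the web to the toe end (starts within 50 degrees of straight away from the robot), y left, z up.
- left_b_mid (a point): Middle of the upright web of the second left-hand bracket (100 mm long, bare aluminium): foot plate 100 x 30 x 6 mm, web 100 x 10 mm thick on its centre line up to 46 mm above the underside; grip across the web. At the front end a flat toe sticks out to the left (+y). This point is 23 mm above the underside. x along the web to the toe end (starts within 50 degrees of straight away from the robot), y left, z up.
- right_a_mid (a point): Middle of the upright web of the one right-hand bracket (100 mm long, bare aluminium): foot plate 100 x 30 x 6 mm, web 100 x 10 mm thick on its centre line up to 46 mm above the underside; grip across the web. At the front end a flat toe sticks out to the right (-y). This point is 23 mm above the underside. x along the web to the toe end (starts within 50 degrees of straight away from the robot), y left, z up.
- left_tray_floor (a point): Centre of the inner floor, 5 mm above the table, of a fixed plywood tray, outside 150 (x) x 190 (y) x 25 mm high, walls and floor 5 mm, with a black full-size outline of the left-hand bracket on its floor (from above, toe end to +x, toe to the left, +y). x away from the robot (turned up to 15 degrees), y left, z up. The trays may change places.
- right_tray_floor (a point): Centre of the inner floor, 5 mm above the table, of a fixed plywood tray, outside 150 (x) x 190 (y) x 25 mm high, walls and floor 5 mm, with a black full-size outline of the right-hand bracket on its floor (from above, toe end to +x, toe to the right, -y). x away from the robot (turned up to 15 degrees), y left, z up. The trays may change places.
- scraper_grip (a point): Centre of the handle of the glass scraper lying on the sloping board: dark wooden handle 85 long x 24 wide x 26 mm thick. This point is 13 mm above the underside. x along the scraper towards the blade's tip, y across, z out of the board. It starts pointing at the pocket within 15 degrees, up to 25 mm higher or lower on the slope.
- scraper_tip (a point): Middle of the scraper blade's front edge, 2 mm above its underside, 113 mm ahead of the handle's centre; axes as for the handle. The steel blade is 60 wide x 4 mm thick, flush with the handle's underside, and stands out 70 mm beyond the handle.
- pocket_mouth (a point): Middle of the mouth of the pocket, on the surface of the fixed sloping light board. x up the slope, y along the board to the pocket's end (left), z out of the surface. The pocket is a flat wooden slot on the surface, 72 wide (x), 10 high (z), 64 mm deep (y); walls 8, top plate 6 mm (outside 16 mm above the surface). The blade enters along +y, underside on or just above the surface.
- pocket_end (a point): Middle of the pocket's inner end wall, on the board's surface, 64 mm beyond the mouth; same axes. With the blade home its tip nearly touches this wall. The board is 160 (x) x 280 mm (y), slopes at 27 degrees, rising away from the robot, front edge low; the mouth is 66 mm to +y of its middle.
- left_a: The first left-hand bracket, 0.11 to 0.23 kg, origin at its underside's centre, 23 mm below the web point; axes the same. The toe is 34 mm long (x from 16 to 50 mm), 6 mm thick and reaches 45 mm to the left (+y) of the web's middle plane.
- left_b: The second left-hand bracket, 0.11 to 0.23 kg, origin at its underside's centre, 23 mm below the web point; axes the same. The toe is 34 mm long (x from 16 to 50 mm), 6 mm thick and reaches 45 mm to the left (+y) of the web's middle plane.
- right_a: The one right-hand bracket, 0.11 to 0.23 kg, origin at its underside's centre, 23 mm below the web point; axes the same. The toe is 34 mm long (x from 16 to 50 mm), 6 mm thick and reaches 45 mm to the right (-y) of the web's middle plane.
- scraper: The scraper: origin at the handle's underside, 13 mm below its grip point. 0.17 kg.
- tape_roll: Bystander: paper tape roll lying flat, 100 mm across, 36 mm high, origin at the underside's centre.
- paint_jar: Bystander: jar 68 mm across, 85 mm high, origin at the underside's centre.
- carton: Bystander: cardboard carton 70 x 150 x 60 mm high, beyond the board, origin at the underside's centre.
Not all that is in view belongs to the job. What is shaped like the left_b but yellow is not meant. Leave any green or orange look-alike of the scraper alone.

How it is judged:
On the way, in this order (a step that is already met when the one before it is completed fails the run):
1. all three brackets stand in their own trays (x of left_a_mid in the frame of left_tray_floor between -0.06 and 0.06 m and y of left_a_mid in the frame of left_tray_floor between -0.08 and 0.08 m and z of left_a_mid in the frame of left_tray_floor between 0.015 and 0.0265 m and angle between each of left_a_mid, left_b_mid, right_a_mid's own z axis and vertical below 0.06 rad and linear speed of each of left_a, left_b, right_a below 0.02 m/s and x of left_b_mid in the frame of left_tray_floor between -0.06 and 0.06 m and y of left_b_mid in the frame of left_tray_floor between -0.08 and 0.08 m and z of left_b_mid in the frame of left_tray_floor between 0.015 and 0.0265 m and x of right_a_mid in the frame of right_tray_floor between -0.06 and 0.06 m and y of right_a_mid in the frame of right_tray_floor between -0.08 and 0.08 m and z of right_a_mid in the frame of right_tray_floor between 0.015 and 0.0265 m), for 0.1 s.
2. the scraper is home in the pocket (y of scraper_tip in the frame of pocket_end between -0.01 and 0.004 m and x of scraper_tip in the frame of pocket_end between -0.012 and 0.012 m and z of scraper_tip in the frame of pocket_end between -0.002 and 0.01 m and angle between the x axis of scraper_tip and the y axis of pocket_end, either way round below 0.2 rad and linear speed of scraper below 0.02 m/s), for 0.1 s.
At the end, for the whole second after the job is handed in: Both left-hand brackets lie at rest on the floor of the tray with the left-hand outline and the right-hand one in the other, each standing on its foot (within 3 degrees, not on top of another); the scraper rests in the board's pocket with its tip within 10 mm of the end wall (all of step 1 and all of step 2); the robot touches nothing.
It fails at once if the tape roll is pushed more than 30 mm (distance of tape_roll from where it was at the start of the episode above 0.03 m).
It fails at once if the jar is pushed more than 30 mm (distance of paint_jar from where it was at the start of the episode above 0.03 m).
It fails at once if the carton is pushed more than 30 mm (distance of carton from where it was at the start of the episode above 0.03 m).
It also fails if it takes over 72 s, if anything falls off the work surface, if the arm or the gripper's body presses on something with over 40 N, if the wrist force passes 120 N, or if a joint passes its speed limit or range.

## Robot

A 6-joint arm with a two-finger parallel gripper is mounted at the origin on the work surface. World frame = base frame: x ahead of the robot, y to its left, z up, the work surface at z = 0. Lengths are in m, angles in rad, forces in N, time in s.
With the tool pointing down it reaches from about 0.225 to 0.875 m from the base axis. Payload 3.4 kg.
Tool frame: the origin (TCP) lies on the centre line of the jaws, within the pads' length; the fingertips stand 19 mm ahead of it and the grasp point (between the pads) is the TCP; z points along the fingers, y is the direction in which the jaws open and shut (so a half turn about z gives the same grasp; the last joint's range is limited). The gripper opens to 85 mm and grips with 20 to 120 N. Pads are 22 mm wide; open, the fingers measure 114 mm over their backs; the gripper's body (76 mm by 85 mm) begins 54 mm behind the grasp point. The pads swing forward as they close: fully open they stand 13 mm farther back than shut.
Start: joints at [1.04, 0.276, 1.505, -0, 1.361, -0.121], TCP at [0.229, 0.527, 0.211] pointing down, gripper open.
Joint ranges: [-2.89, 2.89], [-0.75, 2.08], [0.22, 2.7], [-1.18, 4.32], [0.11, 2.71], [-2.7, 2.7]. Speed limits (rad/s): [2.57, 2.57, 3.14, 3.14, 3.14, 3.14].

## Interface

Orientations are given as a unit quaternion [w, x, y, z].
In Python, from rig import monitor, eyes, manip, models gives the robot as it stands.
- The arm moves only by the tool send_rows, never from a script. Its argument "deltas" is a list of rows, each an object with "dp": the shift along the world's x, y, z each as a share of 0.12 m, from -1 to 1, a list of three; "rotation": the turn, a rotation vector about the world's x, y, z each as a share of 0.5 rad, from -1 to 1, a list of three. In form: [{"dp": [dx, dy, dz], "rotation": [rx, ry, rz]}, ...]. A call has 1 to 12 rows; each row is the pose to reach, as a shift and turn from the pose commanded when the call began; what a row does not reach only later rows make up. A row lasts 1/12 s, in which the tool goes at most 41.7 mm and 7.16 degrees, less where a joint would pass 70% of its speed; a pose out of reach is approached as far as the arm can. A call with a number of a shift or a turn outside -1 to 1 is refused whole. A call with a gripper value outside its range is refused whole. "fingers" is the closure, from -1 (fully open) to 1 (shut), set as the call begins (left out, the last holds). The fingers move at their own pace and stop on an object; "grip_force" is the grip in N (left out, the last holds). Time passes only in rows, so rows that repeat a pose let the fingers close. It gives the time, the measured TCP pose, the force and the opening at its end, in the units of the state.
- monitor.get_state(): the state, without advancing time (a new reading comes with each control period).
- eyes.get_image(name): name is "side" or "top" or "wrist"; returns a dict with "color" (400x640x3 uint8, red, green, blue), "depth" (400x640 float32, m along the optical axis (not along the pixel's ray), 0 where there is no reading), "mtx" (3x3 intrinsics, pixels), "rvec" (rotation vector, rad) and "tvec" (3), from world to camera coordinates, as OpenCV has them. Camera axes: x right, y down, z forward; pixel columns grow to the right and rows downward; lengths in m; the calibration is good to about 2 mm. A picture is of the moment at which its call begins.
- manip.sign_off(): hands the job in, once; it reports no verdict.
Trained networks look in a picture, given as the dict that the camera call returned (one of the last four; its "shot" number tells which), for a name from the list of things; names that differ only in an ending like _2 or _b are one class to them, and where a whole thing is asked for, a point or a joint stands for the part that bears it (a point fixed in the world has none). Each returns a list of dicts, best first, with "score" (0 to 1); they miss things now and then, are a little off and sometimes report something else, mostly with a low value. They report only what shows in the picture. A call takes as long as a camera call. They do not tell look-alikes from the thing itself.
- models.find_in(name, picture): "box" ([left, top, right, bottom] in pixels, round what is visible of it).
The state is a dict: "clock": time; "qpos": joint angles; "qd": joint speeds; "effort": joint torques, N m; "position": TCP position; "ee_rot": TCP orientation; "contact_force": force on the tool from outside, world axes, zero at the start; "moment": the same for the moment, N m; "width": finger opening in m.
Only numpy, scipy, OpenCV 4.12 (cv2) and the standard library are available. Lean on these libraries where they do the work, as an engineer would, in place of code of your own. Each camera call takes 0.05 s, during which the arm holds its last target.

## Working session

There is one attempt and no reset: what is moved stays moved. The work goes in short steps, Python scripts to look and compute and a tool call to move; the robot and the scene stay as the last step left them, time stands still between calls to the robot, and variables do not carry over. Pictures are saved under pics/ and viewed, and the job is handed in when it is done.

Besides the shell and the picture viewer there is one more tool, called after "Request:" as name(argument=value, ...), one argument or row to a line, values as JSON. send_rows: Moves the arm, as the interface text tells. Its arguments: {"type":"object","properties":{"deltas":{"type":"array","items":{"type":"object","properties":{"dp":{"type":"array","items":{"type":"number"}},"rotation":{"type":"array","items":{"type":"number"}}}}},"fingers":{"type":"number"},"grip_force":{"type":"number"}},"required":["deltas"]}

```bash
ls; mkdir -p pics
cat > h.py <<'E'
import numpy as np,cv2,pickle
from rig import monitor,eyes,manip,models
def shot(n,fn=None):
    p=eyes.get_image(n)
    if fn: cv2.imwrite('pics/'+fn,p['color'][:,:,::-1])
    return p
def world(p):
    R=cv2.Rodrigues(np.array(p['rvec'],float))[0];t=np.array(p['tvec'],float).ravel();K=np.array(p['mtx'])
    d=p['depth'];v,u=np.mgrid[0:d.shape[0],0:d.shape[1]]
    c=np.stack([(u-K[0,2])/K[0,0]*d,(v-K[1,2])/K[1,1]*d,d],-1)
    w=(c-t)@R
    w[d==0]=np.nan
    return w
def proj(p,X):
    return cv2.projectPoints(np.array(X,float).reshape(-1,3),np.array(p['rvec'],float),np.array(p['tvec'],float),np.array(p['mtx']),None)[0].reshape(-1,2)
E
python3 - <<'E'
from h import *
print(monitor.get_state())
for n in ['top','side']:
    p=shot(n,n+'0.png'); pickle.dump(p,open(n+'0.pkl','wb'))
    for k in ['left_a','right_a','scraper','tape_roll','paint_jar','carton']:
        print(n,k,[(np.round(r['box']).tolist(),round(r['score'],2)) for r in models.find_in(k,p)])
E
```

```text
pics
{'clock': 0.0, 'qpos': array([ 1.04000287e+00,  2.76589835e-01,  1.50612700e+00, -3.27361984e-05,
        1.36068168e+00, -1.21015397e-01]), 'qd': array([ 0.00015995, -0.00124367, -0.00066842,  0.00157134, -0.00128236,
        0.00070951]), 'effort': array([-1.92941834e-04, -4.16774011e+01, -2.45813316e+01, -4.02241858e-04,
        1.07156660e-02, -1.04315311e-05]), 'position': array([0.22882311, 0.52689974, 0.20964512]), 'ee_rot': array([-2.73924723e-04,  2.03455071e-01,  9.79083867e-01, -8.60525489e-04]), 'contact_force': array([-0.17416769,  0.00065108,  0.03869355]), 'moment': array([ 0.04098624,  0.00300075, -0.02424378]), 'width': 0.0854483335092165}
top left_a [([260.0, 217.0, 280.0, 254.0], 0.88), ([348.0, 209.0, 369.0, 244.0], 0.87), ([156.0, 284.0, 183.0, 322.0], 0.69)]
top right_a [([302.0, 208.0, 328.0, 237.0], 0.94)]
top scraper [([294.0, 164.0, 346.0, 181.0], 0.94), ([439.0, 240.0, 462.0, 297.0], 0.77), ([366.0, 273.0, 415.0, 300.0], 0.75)]
top tape_roll [([210.0, 132.0, 242.0, 163.0], 0.96), ([301.0, 204.0, 328.0, 239.0], 0.23)]
top paint_jar [([388.0, 125.0, 414.0, 155.0], 0.63)]
top carton [([306.0, 108.0, 353.0, 140.0], 0.65)]
side left_a [([158.0, 185.0, 190.0, 204.0], 0.92), ([204.0, 190.0, 228.0, 222.0], 0.82)]
side right_a [([303.0, 217.0, 322.0, 235.0], 0.75)]
side scraper [([308.0, 265.0, 345.0, 318.0], 0.88), ([367.0, 302.0, 418.0, 344.0], 0.85), ([326.0, 176.0, 368.0, 205.0], 0.61), ([302.0, 208.0, 322.0, 235.0], 0.32)]
side tape_roll [([294.0, 152.0, 317.0, 169.0], 0.66)]
side paint_jar [([418.0, 199.0, 442.0, 232.0], 0.97)]
side carton [([362.0, 166.0, 402.0, 203.0], 0.93), ([299.0, 157.0, 382.0, 229.0], 0.38)]
```

Run:
```python
import cv2
a=cv2.imread('pics/top0.png');cv2.imwrite('pics/topc.png',cv2.resize(a[90:350,120:500],None,fx=2.1,fy=2.1,interpolation=cv2.INTER_CUBIC))
```

```text
(no output)
```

View pics/topc.png

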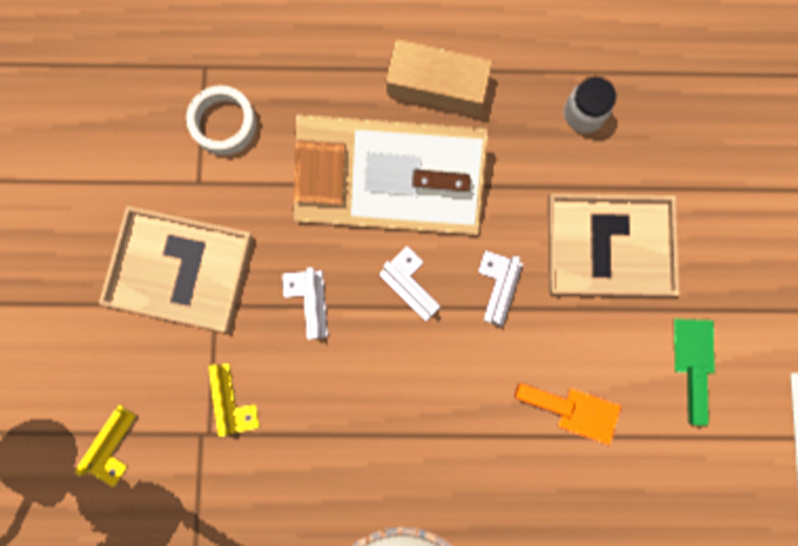

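View pics/side0.png

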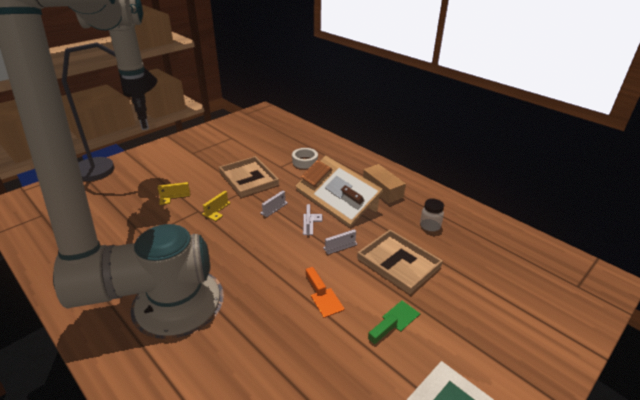

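View pics/top0.png

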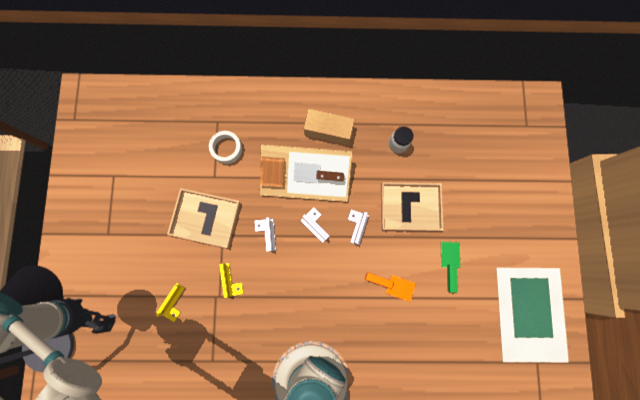

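Run:
```python
from h import *
p=pickle.load(open('top0.pkl','rb'));w=world(p);c=p['color'].astype(int)
print(p['mtx'],p['rvec'],p['tvec'])
def pt(u,v):return np.round(np.nanmedian(w[v-1:v+2,u-1:u+2].reshape(-1,3),0),3)
for n,(u,v) in dict(tape=(226,133),jar=(403,135),carton=(330,125),pocket=(273,172),board=(330,190),handle=(330,176),blade=(305,172)).items(): print(n,pt(u,v))
# silver brackets: high points
for n,b in dict(la=(255,212,285,258),ra=(298,203,333,242),lb=(343,204,374,249)).items():
    W=w[b[1]:b[3],b[0]:b[2]].reshape(-1,3)
    hi=W[W[:,2]>0.03]
    m=cv2.minAreaRect(hi[:,:2].astype(np.float32)); m2=cv2.boxPoints(m)
    al=W[W[:,2]>0.004]
    print(n,len(hi),np.round(np.mean(hi,0),3),np.round(np.median(hi[:,2]),3),'rect',np.round(m[0],3),np.round(m[1],3),m[2],'all',np.round(al.mean(0),3))
# tray: wall pts
for n,b in dict(lt=(164,185,245,252),rt=(378,180,447,235)).items():
    W=w[b[1]:b[3],b[0]:b[2]].reshape(-1,3)
    hi=W[(W[:,2]>0.015)&(W[:,2]<.035)]
    m=cv2.minAreaRect(hi[:,:2].astype(np.float32))
    print(n,len(hi),np.round(m[0],3),np.round(m[1],3),m[2])
```

```text
[[392.10593278   0.         318.6428144 ]
 [  0.         392.10593278 199.97401415]
 [  0.           0.           1.        ]] [ 2.15298582 -2.12942926  0.20185297] [-0.02438916  0.54125578  1.16852325]
tape [0.758 0.281 0.034]
jar [ 0.743 -0.277  0.084]
carton [ 0.781 -0.052  0.06 ]
pocket [0.624 0.123 0.066]
board [ 0.576 -0.054  0.03 ]
handle [ 0.611 -0.052  0.075]
blade [0.627 0.025 0.058]
la 121 [0.438 0.134 0.045] 0.045 rect [0.438 0.135] [0.099 0.011] 6.602795600891113 all [0.443 0.139 0.02 ]
ra 114 [ 0.46  -0.006  0.044] 0.045 rect [ 0.46  -0.006] [0.098 0.009] 45.9234733581543 all [ 0.472 -0.007  0.018]
lb 120 [ 0.459 -0.147  0.045] 0.045 rect [ 0.46  -0.148] [0.011 0.099] 72.09669494628906 all [ 0.467 -0.144  0.019]
lt 441 [0.488 0.341] [0.192 0.15 ] 78.22916412353516
rt 447 [ 0.532 -0.314] [0.193 0.151] 89.57955932617188
```

Request:
send_rows(
  deltas=[
    {"dp": [0.145, -0.27, -0.05], "rotation": [0, 0, 0.09]},
    {"dp": [0.29, -0.54, -0.1], "rotation": [0, 0, 0.18]},
    {"dp": [0.435, -0.817, -0.15], "rotation": [0, 0, 0.26]},
  ],
  fingers=-1,
  grip_force=50,
)

```text
clock: 0.95
position: [0.2816, 0.4287, 0.1923]
ee_rot: [0.0, 0.137, 0.991, 0.0]
contact_force: [1.4, -0.8, 0.3]
width: 0.0852
```

Request:
send_rows(
  deltas=[
    {"dp": [0.145, -0.27, -0.05], "rotation": [0, 0, 0.09]},
    {"dp": [0.29, -0.54, -0.1], "rotation": [0, 0, 0.18]},
    {"dp": [0.435, -0.817, -0.15], "rotation": [0, 0, 0.26]},
  ],
)

```text
clock: 1.2
position: [0.3341, 0.33, 0.1745]
ee_rot: [0.0, 0.073, 0.997, 0.0]
contact_force: [0.6, -0.2, -0.4]
width: 0.0856
```

Request:
send_rows(
  deltas=[
    {"dp": [0.145, -0.27, -0.05], "rotation": [0, 0, 0.09]},
    {"dp": [0.29, -0.54, -0.1], "rotation": [0, 0, 0.18]},
    {"dp": [0.435, -0.817, -0.15], "rotation": [0, 0, 0.26]},
  ],
)

```text
clock: 1.45
position: [0.3863, 0.2318, 0.1566]
ee_rot: [0.0, 0.009, 1.0, 0.0]
contact_force: [0.1, 0.1, 0.2]
width: 0.0851
```

Request:
send_rows(
  deltas=[
    {"dp": [0.145, -0.27, -0.05], "rotation": [0, 0, 0.09]},
    {"dp": [0.29, -0.54, -0.1], "rotation": [0, 0, 0.18]},
    {"dp": [0.435, -0.817, -0.15], "rotation": [0, 0, 0.26]},
    {"dp": [0.435, -0.817, -0.15], "rotation": [0, 0, 0.26]},
    {"dp": [0.435, -0.817, -0.15], "rotation": [0, 0, 0.26]},
  ],
)

```text
clock: 1.87
position: [0.4386, 0.1336, 0.1383]
ee_rot: [-0.0, -0.053, 0.999, 0.0]
contact_force: [0.2, 0.8, 0.7]
width: 0.0852
```

Run:
```python
from h import *
p=shot('wrist','w1.png');w=world(p);W=w.reshape(-1,3)
hi=W[(W[:,2]>.035)&(W[:,2]<.055)&(abs(W[:,0]-.438)<.08)&(abs(W[:,1]-.135)<.06)]
m=cv2.minAreaRect(hi[:,:2].astype(np.float32));print(len(hi),m,np.median(hi[:,2]))
```

```text
1501 ((0.4377475082874298, 0.134994775056839), (0.10034354031085968, 0.009793282486498356), 6.426146030426025) 0.04542431977682455
```

View pics/w1.png

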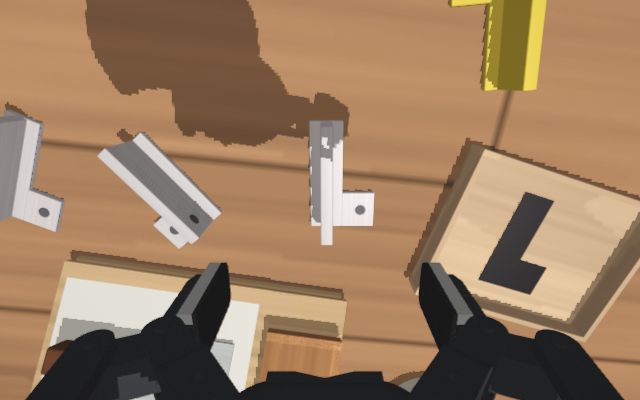

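Candidates: silver brackets at top-px (268,235) and (358,227) with toe to +y are the left ones; (315,225), toe to −y, is the right one. The yellow ones (231,280) and (171,300) are decoys. The scraper is the brown-handled one on the board (320,174), not the green (451,265) or orange (392,286). The wrist close-up shows the silver left bracket at (327,180) with its toe at (357,208).

Request:
send_rows(
  deltas=[
    {"dp": [-0.008, 0.012, -0.3]},
    {"dp": [-0.008, 0.012, -0.6]},
    {"dp": [-0.008, 0.012, -0.87]},
    {"dp": [-0.008, 0.012, -0.87]},
    {"dp": [-0.008, 0.012, -0.87]},
  ],
)

```text
validation failed for argument at $.de...
```

Request:
send_rows(
  deltas=[
    {"dp": [0, 0, 0]},
    {"dp": [0, 0, 0]},
    {"dp": [0, 0, 0]},
    {"dp": [0, 0, 0]},
    {"dp": [0, 0, 0]},
    {"dp": [0, 0, 0]},
    {"dp": [0, 0, 0]},
    {"dp": [0, 0, 0]},
    {"dp": [0, 0, 0]},
    {"dp": [0, 0, 0]},
  ],
  fingers=1,
  grip_force=50,
)

```text
validation failed for argument at $.de...
```

Rotation is required in each row.

Request:
send_rows(
  deltas=[
    {"dp": [-0.008, 0.012, -0.3], "rotation": [0, 0, 0]},
    {"dp": [-0.008, 0.012, -0.6], "rotation": [0, 0, 0]},
    {"dp": [-0.008, 0.012, -0.87], "rotation": [0, 0, 0]},
    {"dp": [-0.008, 0.012, -0.87], "rotation": [0, 0, 0]},
    {"dp": [-0.008, 0.012, -0.87], "rotation": [0, 0, 0]},
  ],
)

```text
clock: 2.33
position: [0.4352, 0.1378, 0.0336]
ee_rot: [-0.002, -0.056, 0.998, 0.0]
contact_force: [0.5, -0.4, 0.8]
width: 0.0854
```

Request:
send_rows(
  deltas=[
    {"dp": [0, 0, 0], "rotation": [0, 0, 0]},
    {"dp": [0, 0, 0], "rotation": [0, 0, 0]},
    {"dp": [0, 0, 0], "rotation": [0, 0, 0]},
    {"dp": [0, 0, 0], "rotation": [0, 0, 0]},
    {"dp": [0, 0, 0], "rotation": [0, 0, 0]},
    {"dp": [0, 0, 0], "rotation": [0, 0, 0]},
    {"dp": [0, 0, 0], "rotation": [0, 0, 0]},
    {"dp": [0, 0, 0], "rotation": [0, 0, 0]},
  ],
  fingers=1,
  grip_force=50,
)

```text
clock: 3.0
position: [0.437, 0.1366, 0.0342]
ee_rot: [0.0, -0.055, 0.998, 0.0]
contact_force: [-0.5, 0.5, -0.0]
width: 0.0002
```

Run:
```python
from h import *
p=shot('wrist','w2.png');p=shot('top','t2.png');s=shot('side')
cv2.imwrite('pics/s2.png',cv2.resize(s['color'][130:270,150:350,::-1],None,fx=4,fy=4))
```

```text
(no output)
```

View pics/w2.png

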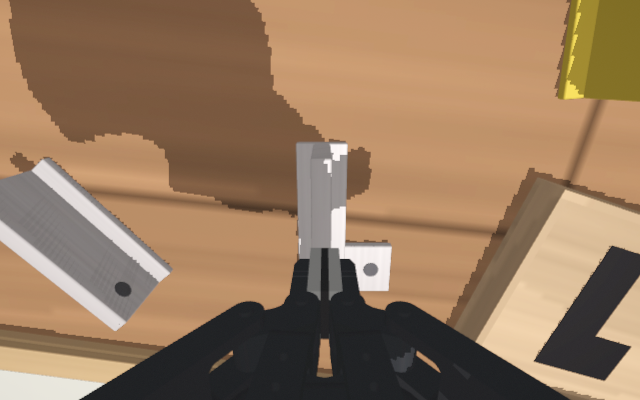

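View pics/s2.png

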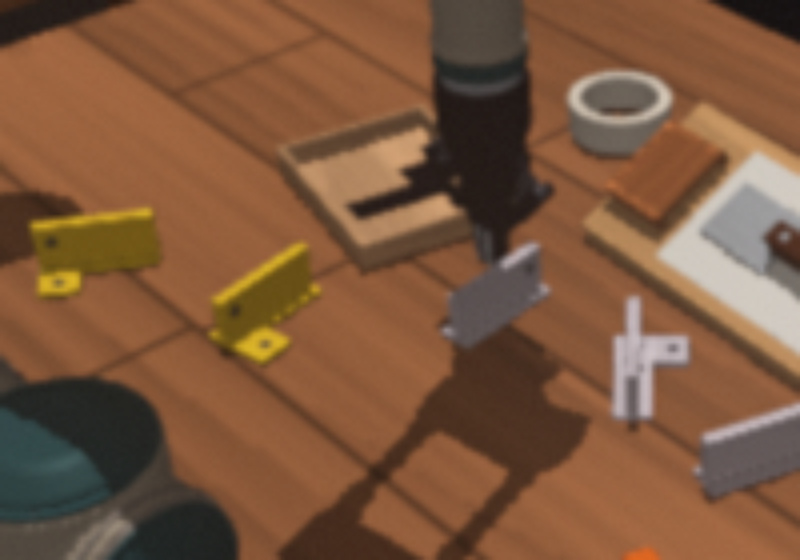

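Run:
```python
from h import *
s=monitor.get_state();print(s['position'],s['ee_rot'],s['qpos'])
P=s['position']
for n in ['wrist','side','top']:
    p=shot(n);w=world(p)
    q=proj(p,[P,P+[0,0,-.019],P+[0,0,.05]]);print(n,np.round(q,1).tolist())
    for u,v in q: 
        v,u=int(v),int(u)
        if 0<=v<400 and 0<=u<640: print(np.round(w[v,u],3))
    if n=='wrist':
        for v in range(150,400,15): print(v,np.round(w[v,325],3), p['color'][v,325])
    if n=='side':
        W=w.reshape(-1,3);dark=(p['color'].reshape(-1,3).max(1)<60)&(abs(W[:,0]-.44)<.1)&(abs(W[:,1]-.135)<.1)
        D=W[dark];o=np.argsort(D[:,2]);print(np.round(D[o[:12]],3))
```

```text
[0.43691448 0.13662321 0.03407668] [-8.12318663e-05 -5.49849262e-02  9.98487181e-01  2.99380518e-05] [ 1.50814324e-01  2.81494754e-01  2.00664342e+00  9.97030547e-05
  8.53610478e-01 -1.53007288e+00]
wrist [[324.0, 243.6], [324.1, 229.0], [323.8, 301.0]]
[0.431 0.136 0.045]
[0.422 0.135 0.046]
[0.432 0.136 0.091]
150 [0.388 0.132 0.024] [131 125 125]
165 [0.391 0.132 0.045] [149 143 142]
180 [0.398 0.133 0.045] [150 144 143]
195 [0.405 0.134 0.045] [149 144 144]
210 [0.412 0.134 0.047] [150 144 144]
225 [0.421 0.135 0.046] [151 145 144]
240 [0.429 0.136 0.045] [151 145 144]
255 [0.427 0.136 0.065] [31 31 31]
270 [0.427 0.136 0.077] [29 30 31]
285 [0.427 0.136 0.088] [30 29 31]
300 [0.431 0.136 0.091] [38 37 38]
315 [0.437 0.137 0.092] [37 36 38]
330 [0.445 0.138 0.091] [38 36 37]
345 [ 0.537  0.148 -0.001] [193 148 108]
360 [ 0.551  0.15  -0.001] [190 146 105]
375 [0.564 0.151 0.001] [130 106  77]
390 [0.427 0.136 0.133] [32 35 36]
side [[273.4, 199.5], [273.7, 204.1], [272.6, 187.0]]
[0.428 0.127 0.045]
[0.426 0.126 0.026]
[0.427 0.126 0.094]
[[0.534 0.229 0.023]
 [0.433 0.131 0.061]
 [0.43  0.123 0.066]
 [0.431 0.13  0.067]
 [0.436 0.125 0.067]
 [0.442 0.127 0.067]
 [0.429 0.121 0.072]
 [0.427 0.138 0.072]
 [0.435 0.123 0.072]
 [0.435 0.128 0.074]
 [0.431 0.124 0.074]
 [0.437 0.125 0.074]]
top [[267.9, 233.5], [268.5, 234.0], [266.0, 232.1]]
[0.402 0.091 0.461]
[0.4   0.089 0.466]
[0.405 0.094 0.454]
```

View pics/t2.png

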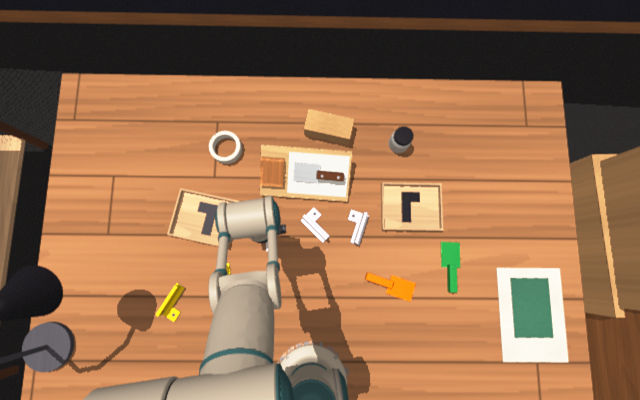

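```bash
cat >> h.py <<'E'
def tips():
    s=monitor.get_state();P=s['position']
    for n in ['wrist','side']:
        p=shot(n);w=world(p);c=p['color'].max(2)
        m=(c<70)&(np.hypot(w[...,0]-P[0],w[...,1]-P[1])<.065)&(w[...,2]>.012)
        Z=w[m]; o=np.sort(Z[:,2]); print(n,'pos',np.round(P,4),'low dark z',np.round(o[[0,3,10,30,60]],4) if len(o)>60 else o)
        L=Z[Z[:,2]<o[30]+.002];print(np.round(L.min(0),3),np.round(L.max(0),3))
E
python3 -c "
from h import *
tips()
p=shot('wrist');R=cv2.Rodrigues(p['rvec'])[0];print('cam',-R.T@p['tvec'],R.T[:,2])
"
```

```text
wrist pos [0.4369 0.1367 0.0341] low dark z [0.0577 0.0581 0.0594 0.0611 0.0622]
[0.426 0.124 0.058] [0.432 0.147 0.063]
side pos [0.4369 0.1367 0.0341] low dark z [0.0296 0.0587 0.067  0.0789 0.0962]
[0.422 0.121 0.03 ] [0.474 0.15  0.081]
cam [0.35398524 0.12775593 0.19687877] [ 0.32433053  0.03501594 -0.9452955 ]
```

Request:
send_rows(
  deltas=[
    {"dp": [0.006, -0.012, 0], "rotation": [0, 0, 0]},
    {"dp": [0.006, -0.012, 0], "rotation": [0, 0, 0]},
    {"dp": [0.006, -0.012, 0], "rotation": [0, 0, 0]},
    {"dp": [0.006, -0.012, 0], "rotation": [0, 0, 0]},
    {"dp": [0.006, -0.012, 0], "rotation": [0, 0, 0]},
    {"dp": [0.006, -0.012, 0], "rotation": [0, 0, 0]},
  ],
  fingers=-1,
)

```text
clock: 3.95
position: [0.4377, 0.1353, 0.0341]
ee_rot: [0.0, -0.055, 0.998, 0.0]
contact_force: [0.1, -0.0, -0.2]
width: 0.0721
```

Request:
send_rows(
  deltas=[
    {"dp": [0, 0, -0.1], "rotation": [0, 0, 0]},
    {"dp": [0, 0, -0.2], "rotation": [0, 0, 0]},
    {"dp": [0, 0, -0.2], "rotation": [0, 0, 0]},
  ],
)

```text
clock: 4.2
position: [0.4361, 0.135, 0.0087]
ee_rot: [-0.002, -0.055, 0.998, -0.0]
contact_force: [0.1, -0.7, -0.1]
width: 0.0857
```

```bash
python3 -c "
from h import *
tips()
print(monitor.get_state()['contact_force'])
shot('wrist','w3.png')
"
```

```text
wrist pos [0.4361 0.135  0.0087] low dark z [0.0422 0.0423 0.0426 0.0433 0.044 ]
[0.422 0.092 0.042] [0.449 0.18  0.045]
side pos [0.4361 0.135  0.0087] low dark z [0.0324 0.0479 0.0515 0.0592 0.07  ]
[0.42  0.079 0.032] [0.467 0.191 0.061]
[ 0.05241267 -1.01781367 -0.68709058]
```

View pics/w3.png

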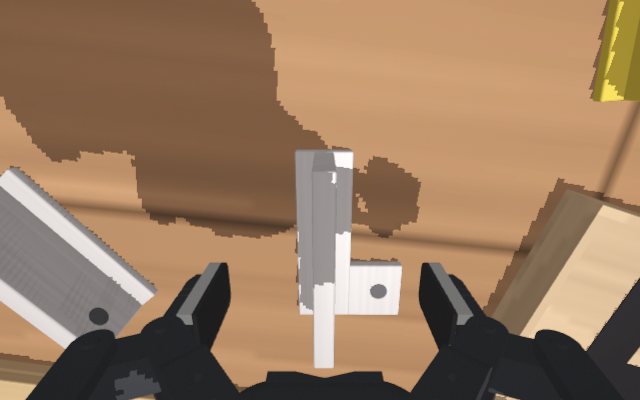

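Request:
send_rows(
  deltas=[
    {"dp": [0, 0, -0.07], "rotation": [0, 0, 0]},
    {"dp": [0, 0, -0.13], "rotation": [0, 0, 0]},
    {"dp": [0, 0, -0.13], "rotation": [0, 0, 0]},
  ],
)

```text
clock: 4.6
position: [0.4367, 0.1351, -0.0066]
ee_rot: [-0.001, -0.055, 0.998, -0.0]
contact_force: [-0.4, 0.8, 0.8]
width: 0.0855
```

Request:
send_rows(
  deltas=[
    {"dp": [0, 0, 0], "rotation": [0, 0, 0]},
    {"dp": [0, 0, 0], "rotation": [0, 0, 0]},
    {"dp": [0, 0, 0], "rotation": [0, 0, 0]},
    {"dp": [0, 0, 0], "rotation": [0, 0, 0]},
    {"dp": [0, 0, 0], "rotation": [0, 0, 0]},
    {"dp": [0, 0, 0], "rotation": [0, 0, 0]},
    {"dp": [0, 0, 0], "rotation": [0, 0, 0]},
    {"dp": [0, 0, 0], "rotation": [0, 0, 0]},
  ],
  fingers=1,
  grip_force=50,
)

```text
clock: 5.27
position: [0.438, 0.1353, -0.0052]
ee_rot: [0.0, -0.055, 0.998, 0.0]
contact_force: [-0.8, 0.8, 2.5]
width: 0.0092
```

Request:
send_rows(
  deltas=[
    {"dp": [0, 0, 0.15], "rotation": [0, 0, 0]},
    {"dp": [0, 0, 0.35], "rotation": [0, 0, 0]},
    {"dp": [0, 0, 0.55], "rotation": [0, 0, 0]},
  ],
)

```text
clock: 5.52
position: [0.4365, 0.1351, 0.0605]
ee_rot: [-0.001, -0.055, 0.998, -0.0]
contact_force: [1.2, 0.5, -0.8]
width: 0.0092
```

Request:
send_rows(
  deltas=[
    {"dp": [0.08, 0.3, 0], "rotation": [0, 0, -0.1]},
    {"dp": [0.16, 0.6, 0], "rotation": [0, 0, -0.2]},
    {"dp": [0.24, 0.95, 0], "rotation": [0, 0, -0.3]},
  ],
)

```text
clock: 5.77
position: [0.4666, 0.2482, 0.0611]
ee_rot: [0.0, 0.022, 1.0, -0.0]
contact_force: [1.1, -0.7, -1.6]
width: 0.0092
```

Request:
send_rows(
  deltas=[
    {"dp": [0.08, 0.3, 0], "rotation": [0, 0, -0.1]},
    {"dp": [0.16, 0.65, 0], "rotation": [0, 0, -0.2]},
    {"dp": [0.24, 1, 0], "rotation": [0, 0, -0.33]},
    {"dp": [0.24, 1, 0], "rotation": [0, 0, -0.33]},
    {"dp": [0.24, 1, 0], "rotation": [0, 0, -0.33]},
  ],
)

```text
clock: 6.18
position: [0.495, 0.3702, 0.0597]
ee_rot: [-0.0, 0.1, 0.995, 0.0]
contact_force: [0.5, -0.6, -1.2]
width: 0.0091
```

Run:
```python
from h import *
print(monitor.get_state()['position'])
p=shot('wrist','w4.png');w=world(p);W=w.reshape(-1,3)
c=p['color'].astype(int).reshape(-1,3)
hi=W[(W[:,2]>.016)&(W[:,2]<.034)&(c.max(1)>80)&(c[:,0]-c[:,2]>25)]
print(len(hi))
```

```text
[0.49496758 0.37018091 0.05967522]
14328
```

View pics/w4.png

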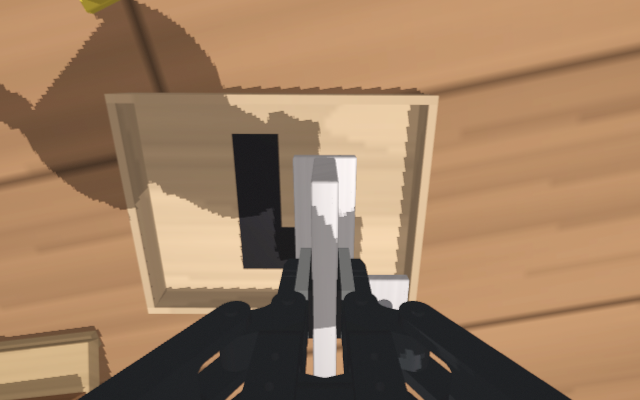

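Request:
send_rows(
  deltas=[
    {"dp": [0, 0.045, -0.15], "rotation": [0, 0, 0]},
    {"dp": [0, 0.045, -0.32], "rotation": [0, 0, 0]},
    {"dp": [0, 0.045, -0.44], "rotation": [0, 0, 0]},
    {"dp": [0, 0.045, -0.5], "rotation": [0, 0, 0]},
    {"dp": [0, 0.045, -0.5], "rotation": [0, 0, 0]},
    {"dp": [0, 0.045, -0.5], "rotation": [0, 0, 0]},
  ],
)

```text
clock: 6.73
position: [0.4947, 0.3716, 0.0007]
ee_rot: [-0.0, 0.103, 0.995, -0.0]
contact_force: [0.2, 0.3, -0.7]
width: 0.0094
```

```bash
python3 -c "
from h import *
s=shot('side')
cv2.imwrite('pics/s3.png',cv2.resize(s['color'][120:230,180:340,::-1],None,fx=4,fy=4))"
```

```text
(no output)
```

View pics/s3.png

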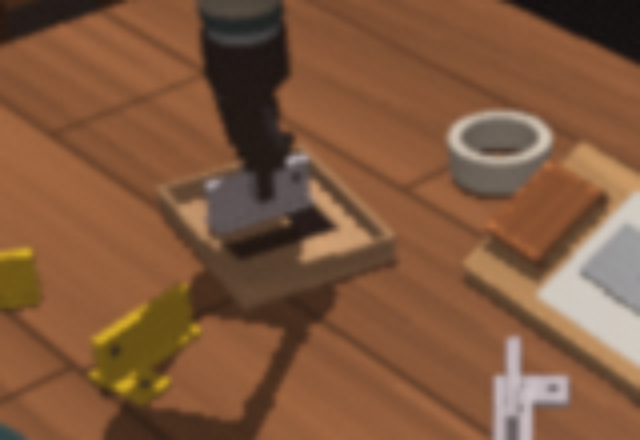

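```bash
cat >> h.py <<'E'
def silver(cx,cy,r=.09,zl=.035,zh=.11,cams=('wrist','side','top')):
    for n in cams:
        p=shot(n);w=world(p);c=p['color'].astype(int)
        m=(c.max(2)-c.min(2)<28)&(c.min(2)>85)&(np.hypot(w[...,0]-cx,w[...,1]-cy)<r)&(w[...,2]>zl)&(w[...,2]<zh)
        Z=w[m]
        if len(Z)<20: print(n,len(Z));continue
        top=np.percentile(Z[:,2],90);T=Z[Z[:,2]>top-.006]
        r_=cv2.minAreaRect(T[:,:2].astype(np.float32))
        print(n,len(Z),'top z',np.round(np.percentile(Z[:,2],[50,80,90,95]),4),'rect',np.round(r_[0],3),np.round(r_[1],3),round(r_[2],1))
E
python3 -c "
from h import *
silver(.495,.373)
tips()
shot('wrist','w5.png')"
```

```text
wrist 6070 top z [0.0516 0.0521 0.0525 0.0536] rect [0.492 0.381] [0.039 0.09 ] 69.1
side 26 top z [0.0506 0.0527 0.0532 0.054 ] rect [0.488 0.354] [0.047 0.096] 76.4
top 95 top z [0.0504 0.0529 0.0549 0.056 ] rect [0.491 0.358] [0.04  0.098] 78.9
wrist pos [0.495  0.3727 0.0008] low dark z [0.0272 0.0278 0.0282 0.0291 0.0302]
[0.485 0.358 0.027] [0.493 0.391 0.031]
side pos [0.495  0.3727 0.0008] low dark z [0.0212 0.029  0.0356 0.0479 0.0695]
[0.481 0.353 0.021] [0.53  0.383 0.05 ]
```

View pics/w5.png

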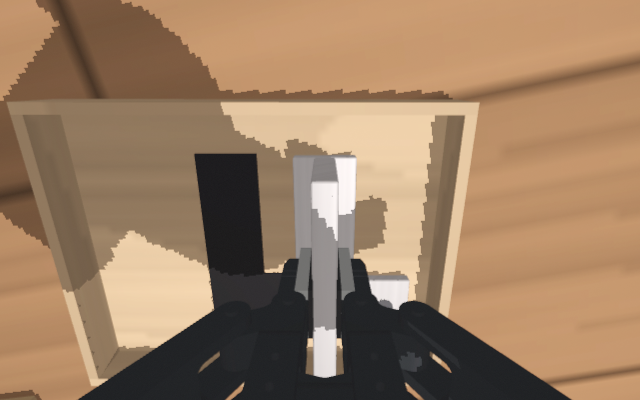

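Request:
send_rows(
  deltas=[
    {"dp": [0, 0, -0.013], "rotation": [0, 0, 0]},
    {"dp": [0, 0, -0.013], "rotation": [0, 0, 0]},
  ],
)

```text
clock: 7.25
position: [0.4953, 0.3734, -0.0004]
ee_rot: [0.0, 0.102, 0.995, 0.0]
contact_force: [-0.2, -0.4, 2.4]
width: 0.0088
```

Request:
send_rows(
  deltas=[
    {"dp": [0, 0, 0], "rotation": [0, 0, 0]},
    {"dp": [0, 0, 0], "rotation": [0, 0, 0]},
    {"dp": [0, 0, 0], "rotation": [0, 0, 0]},
    {"dp": [0, 0, 0], "rotation": [0, 0, 0]},
    {"dp": [0, 0, 0], "rotation": [0, 0, 0]},
  ],
  fingers=0.3,
)

```text
clock: 7.67
position: [0.4949, 0.3733, -0.0012]
ee_rot: [-0.0, 0.102, 0.995, 0.0]
contact_force: [-0.1, 0.5, -0.1]
width: 0.03
```

Request:
send_rows(
  deltas=[
    {"dp": [0, 0, 0.15], "rotation": [0, 0, 0]},
    {"dp": [0, 0, 0.45], "rotation": [0, 0, 0]},
    {"dp": [0, 0, 0.8], "rotation": [0, 0, 0]},
  ],
)

```text
clock: 7.92
position: [0.493, 0.3721, 0.093]
ee_rot: [-0.003, 0.102, 0.995, -0.002]
contact_force: [1.3, 1.0, 0.4]
width: 0.0299
```

```bash
python3 -c "
from h import *
silver(.495,.373,cams=('wrist',))
shot('wrist','w6.png')"
```

```text
wrist 2175 top z [0.0504 0.0509 0.0512 0.0514] rect [0.495 0.374] [0.01 0.1 ] 78.1
```

View pics/w6.png

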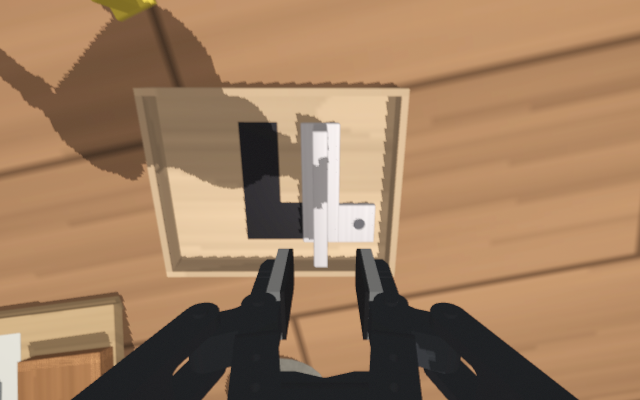

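Request:
send_rows(
  deltas=[
    {"dp": [-0.02, -0.3, -0.02], "rotation": [0, 0, -0.02]},
    {"dp": [-0.04, -0.6, -0.04], "rotation": [0, 0, -0.04]},
    {"dp": [-0.06, -0.87, -0.04], "rotation": [0, 0, -0.045]},
  ],
  fingers=-1,
)

```text
clock: 8.27
position: [0.4869, 0.2675, 0.0893]
ee_rot: [-0.0, 0.113, 0.994, -0.0]
contact_force: [0.5, -1.1, -0.2]
width: 0.0653
```

Request:
send_rows(
  deltas=[
    {"dp": [-0.02, -0.3, -0.02], "rotation": [0, 0, -0.02]},
    {"dp": [-0.04, -0.6, -0.04], "rotation": [0, 0, -0.04]},
    {"dp": [-0.06, -0.87, -0.04], "rotation": [0, 0, -0.045]},
  ],
)

```text
clock: 8.52
position: [0.4796, 0.1626, 0.0844]
ee_rot: [-0.0, 0.125, 0.992, -0.0]
contact_force: [-0.0, 0.4, 0.0]
width: 0.0854
```

Request:
send_rows(
  deltas=[
    {"dp": [-0.02, -0.3, -0.02], "rotation": [0, 0, -0.02]},
    {"dp": [-0.04, -0.6, -0.04], "rotation": [0, 0, -0.04]},
    {"dp": [-0.06, -0.87, -0.04], "rotation": [0, 0, -0.045]},
  ],
)

```text
clock: 8.77
position: [0.4725, 0.0582, 0.0797]
ee_rot: [-0.0, 0.136, 0.991, -0.0]
contact_force: [0.1, -0.2, -0.2]
width: 0.0855
```

Request:
send_rows(
  deltas=[
    {"dp": [-0.02, -0.3, -0.02], "rotation": [0, 0, -0.02]},
    {"dp": [-0.04, -0.6, -0.04], "rotation": [0, 0, -0.04]},
    {"dp": [-0.06, -0.87, -0.04], "rotation": [0, 0, -0.045]},
  ],
)

```text
clock: 9.02
position: [0.4655, -0.0462, 0.075]
ee_rot: [-0.0, 0.147, 0.989, -0.0]
contact_force: [0.5, -0.1, 0.3]
width: 0.0856
```

Request:
send_rows(
  deltas=[
    {"dp": [-0.02, -0.3, -0.02], "rotation": [0, 0, -0.02]},
    {"dp": [-0.04, -0.6, -0.04], "rotation": [0, 0, -0.04]},
    {"dp": [-0.06, -0.87, -0.04], "rotation": [0, 0, -0.045]},
    {"dp": [-0.06, -0.87, -0.04], "rotation": [0, 0, -0.045]},
    {"dp": [-0.06, -0.87, -0.04], "rotation": [0, 0, -0.045]},
  ],
)

```text
clock: 9.43
position: [0.4588, -0.1502, 0.0704]
ee_rot: [0.0, 0.16, 0.987, 0.0]
contact_force: [0.0, 0.3, 0.1]
width: 0.0851
```

```bash
python3 -c "
from h import *
silver(.46,-.148,cams=('wrist',))
s=monitor.get_state();print(s['position'],s['ee_rot'],s['qpos'])
shot('wrist','w7.png')"
```

```text
wrist 2527 top z [0.0455 0.046  0.0463 0.0466] rect [ 0.458 -0.145] [0.081 0.078] 22.3
[ 0.45856266 -0.14881979  0.07035096] [-3.29408399e-04  1.58940901e-01  9.87287950e-01  4.31095560e-04] [-4.58773507e-01  2.65224530e-01  1.90943821e+00  7.64568591e-04
  9.67813705e-01 -1.71076800e+00]
```

View pics/w7.png

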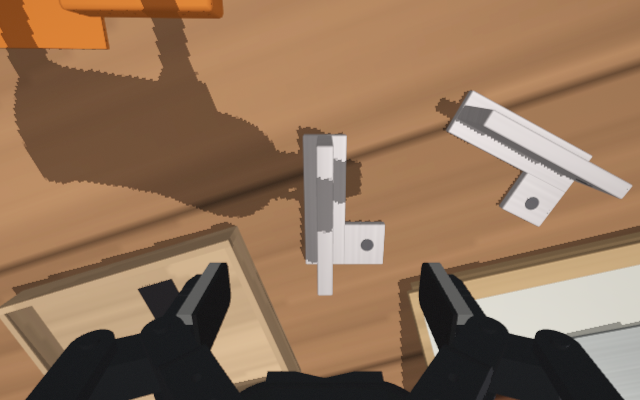

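Request:
send_rows(
  deltas=[
    {"dp": [0.01, 0.01, -0.25], "rotation": [0, 0, 0]},
    {"dp": [0.01, 0.01, -0.5], "rotation": [0, 0, 0]},
    {"dp": [0.01, 0.01, -0.635], "rotation": [0, 0, 0]},
    {"dp": [0.01, 0.01, -0.635], "rotation": [0, 0, 0]},
    {"dp": [0.01, 0.01, -0.635], "rotation": [0, 0, 0]},
  ],
)

```text
clock: 9.95
position: [0.4596, -0.1458, -0.006]
ee_rot: [-0.001, 0.157, 0.988, 0.0]
contact_force: [0.2, -0.3, 1.0]
width: 0.0854
```

Request:
send_rows(
  deltas=[
    {"dp": [0, 0, 0], "rotation": [0, 0, 0]},
    {"dp": [0, 0, 0], "rotation": [0, 0, 0]},
    {"dp": [0, 0, 0], "rotation": [0, 0, 0]},
    {"dp": [0, 0, 0], "rotation": [0, 0, 0]},
    {"dp": [0, 0, 0], "rotation": [0, 0, 0]},
    {"dp": [0, 0, 0], "rotation": [0, 0, 0]},
    {"dp": [0, 0, 0], "rotation": [0, 0, 0]},
    {"dp": [0, 0, 0], "rotation": [0, 0, 0]},
  ],
  fingers=1,
  grip_force=50,
)

```text
clock: 10.62
position: [0.4605, -0.1479, -0.005]
ee_rot: [0.0, 0.158, 0.987, -0.0]
contact_force: [-1.3, -1.1, 5.8]
width: 0.009
```

Request:
send_rows(
  deltas=[
    {"dp": [0, 0, 0.15], "rotation": [0, 0, 0]},
    {"dp": [0, 0, 0.4], "rotation": [0, 0, 0]},
    {"dp": [0, 0, 0.65], "rotation": [0, 0, 0]},
  ],
)

```text
clock: 10.87
position: [0.4586, -0.1467, 0.072]
ee_rot: [-0.002, 0.158, 0.987, 0.001]
contact_force: [0.5, -1.0, -1.5]
width: 0.0092
```

Request:
send_rows(
  deltas=[
    {"dp": [0.01, 0.3, 0], "rotation": [0, 0, 0.02]},
    {"dp": [0.02, 0.6, 0], "rotation": [0, 0, 0.04]},
    {"dp": [0.035, 0.91, 0], "rotation": [0, 0, 0.056]},
  ],
)

```text
clock: 11.12
position: [0.4641, -0.0377, 0.0727]
ee_rot: [0.0, 0.145, 0.989, 0.0]
contact_force: [0.9, 0.1, -1.3]
width: 0.0092
```

Request:
send_rows(
  deltas=[
    {"dp": [0.01, 0.3, 0], "rotation": [0, 0, 0.02]},
    {"dp": [0.02, 0.6, 0], "rotation": [0, 0, 0.04]},
    {"dp": [0.035, 0.91, 0], "rotation": [0, 0, 0.056]},
  ],
)

```text
clock: 11.37
position: [0.4675, 0.0724, 0.072]
ee_rot: [-0.001, 0.13, 0.991, -0.0]
contact_force: [0.2, -0.4, -1.5]
width: 0.0092
```

Request:
send_rows(
  deltas=[
    {"dp": [0.01, 0.3, 0], "rotation": [0, 0, 0.02]},
    {"dp": [0.02, 0.6, 0], "rotation": [0, 0, 0.04]},
    {"dp": [0.035, 0.91, 0], "rotation": [0, 0, 0.056]},
  ],
)

```text
clock: 11.62
position: [0.4716, 0.1816, 0.0718]
ee_rot: [-0.001, 0.116, 0.993, -0.0]
contact_force: [0.0, -0.1, -2.7]
width: 0.0092
```

Request:
send_rows(
  deltas=[
    {"dp": [0.01, 0.3, 0], "rotation": [0, 0, 0.02]},
    {"dp": [0.02, 0.6, 0], "rotation": [0, 0, 0.04]},
    {"dp": [0.035, 0.91, 0], "rotation": [0, 0, 0.056]},
    {"dp": [0.035, 0.91, 0], "rotation": [0, 0, 0.056]},
    {"dp": [0.035, 0.91, 0], "rotation": [0, 0, 0.056]},
  ],
)

```text
clock: 12.03
position: [0.4762, 0.291, 0.0715]
ee_rot: [-0.001, 0.101, 0.995, -0.0]
contact_force: [-1.3, -0.1, -2.4]
width: 0.0092
```

```bash
python3 -c "
from h import *
s=monitor.get_state();print(s['position'],s['ee_rot'])
shot('wrist','w8.png')"
```

```text
[0.4762361  0.2909839  0.07154518] [-6.03082604e-04  1.00759277e-01  9.94910625e-01 -2.29841281e-04]
```

View pics/w8.png

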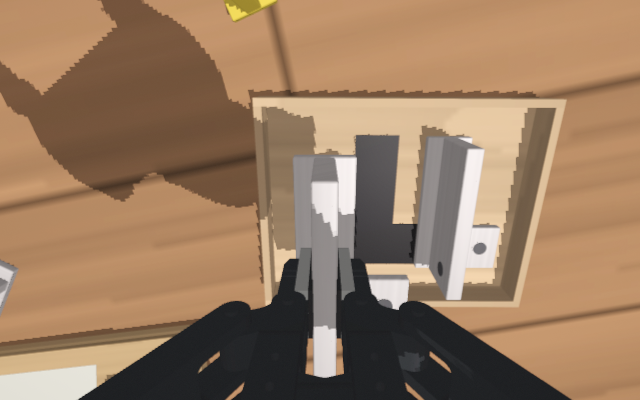

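Request:
send_rows(
  deltas=[
    {"dp": [0, 0, -0.2], "rotation": [0, 0, 0]},
    {"dp": [0, 0, -0.4], "rotation": [0, 0, 0]},
    {"dp": [0, 0, -0.53], "rotation": [0, 0, 0]},
    {"dp": [0, 0, -0.6], "rotation": [0, 0, 0]},
    {"dp": [0, 0, -0.6], "rotation": [0, 0, 0]},
    {"dp": [0, 0, -0.6], "rotation": [0, 0, 0]},
  ],
)

```text
clock: 12.58
position: [0.4771, 0.2879, 0.0006]
ee_rot: [-0.0, 0.103, 0.995, -0.0]
contact_force: [1.2, 0.9, -1.7]
width: 0.0095
```

```bash
python3 -c "
from h import *
silver(.476,.291,r=.05,cams=('wrist',))"
```

```text
wrist 6068 top z [0.0512 0.0518 0.0522 0.0536] rect [0.471 0.29 ] [0.062 0.074] 39.6
```

Request:
send_rows(
  deltas=[
    {"dp": [0, 0, -0.012], "rotation": [0, 0, 0]},
    {"dp": [0, 0, -0.012], "rotation": [0, 0, 0]},
  ],
)

```text
clock: 12.8
position: [0.4776, 0.2886, -0.0002]
ee_rot: [0.001, 0.103, 0.995, -0.0]
contact_force: [0.0, -1.8, 4.5]
width: 0.0092
```

Request:
send_rows(
  deltas=[
    {"dp": [0, 0, 0], "rotation": [0, 0, 0]},
    {"dp": [0, 0, 0], "rotation": [0, 0, 0]},
    {"dp": [0, 0, 0], "rotation": [0, 0, 0]},
    {"dp": [0, 0, 0], "rotation": [0, 0, 0]},
    {"dp": [0, 0, 0], "rotation": [0, 0, 0]},
  ],
  fingers=0.3,
)

```text
clock: 13.22
position: [0.4769, 0.2894, -0.0011]
ee_rot: [-0.0, 0.102, 0.995, 0.0]
contact_force: [0.8, 0.1, -0.5]
width: 0.0302
```

Request:
send_rows(
  deltas=[
    {"dp": [0, 0, 0.15], "rotation": [0, 0, 0]},
    {"dp": [0, 0, 0.45], "rotation": [0, 0, 0]},
    {"dp": [0, 0, 0.8], "rotation": [0, 0, 0]},
  ],
)

```text
clock: 13.47
position: [0.4748, 0.2884, 0.0934]
ee_rot: [-0.003, 0.102, 0.995, -0.002]
contact_force: [1.7, 0.4, -0.4]
width: 0.03
```

```bash
python3 -c "
from h import *
silver(.476,.291,r=.055,cams=('wrist',))
s=monitor.get_state();print(s['position'],s['ee_rot'])
shot('wrist','w9.png')"
```

```text
wrist 2114 top z [0.0505 0.051  0.0513 0.0515] rect [0.477 0.289] [0.01  0.099] 78.0
[0.48106852 0.29135104 0.10324217] [0.00522745 0.10229553 0.99473552 0.00308943]
```

View pics/w9.png

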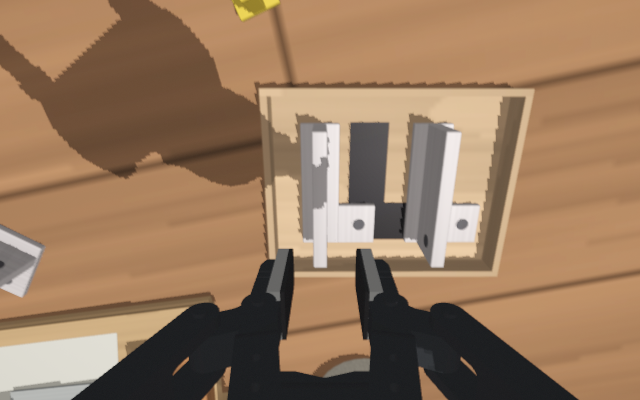

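Request:
send_rows(
  deltas=[
    {"dp": [-0.015, -0.27, -0.03], "rotation": [0, 0, 0.22]},
    {"dp": [-0.03, -0.54, -0.05], "rotation": [0, 0, 0.44]},
    {"dp": [-0.047, -0.82, -0.067], "rotation": [0, 0, 0.67]},
  ],
  fingers=-1,
)

```text
clock: 13.82
position: [0.4709, 0.1904, 0.0862]
ee_rot: [0.0, -0.069, 0.998, 0.0]
contact_force: [0.7, -1.2, 0.3]
width: 0.0654
```

Request:
send_rows(
  deltas=[
    {"dp": [-0.015, -0.27, -0.03], "rotation": [0, 0, 0.22]},
    {"dp": [-0.03, -0.54, -0.05], "rotation": [0, 0, 0.44]},
    {"dp": [-0.047, -0.82, -0.067], "rotation": [0, 0, 0.67]},
  ],
)

```text
clock: 14.07
position: [0.465, 0.0916, 0.078]
ee_rot: [-0.0, -0.233, 0.973, 0.0]
contact_force: [0.0, 0.2, -0.1]
width: 0.0855
```

Request:
send_rows(
  deltas=[
    {"dp": [-0.015, -0.27, -0.03], "rotation": [0, 0, 0.22]},
    {"dp": [-0.03, -0.54, -0.05], "rotation": [0, 0, 0.44]},
    {"dp": [-0.047, -0.82, -0.067], "rotation": [0, 0, 0.67]},
    {"dp": [-0.047, -0.82, -0.067], "rotation": [0, 0, 0.67]},
    {"dp": [-0.047, -0.82, -0.067], "rotation": [0, 0, 0.67]},
  ],
)

```text
clock: 14.48
position: [0.4597, -0.0069, 0.0701]
ee_rot: [-0.0, -0.387, 0.922, 0.0]
contact_force: [-0.1, 0.2, 0.3]
width: 0.085
```

```bash
python3 -c "
from h import *
silver(.46,-.006,r=.055,cams=('wrist',))
s=monitor.get_state();print(s['position'],s['ee_rot'],s['qpos'])
shot('wrist','w10.png')"
```

```text
wrist 2534 top z [0.0454 0.0459 0.0462 0.0466] rect [ 0.46  -0.011] [0.08 0.08] 4.2
[ 0.45981932 -0.00577584  0.07023437] [-1.38515442e-04 -3.87198613e-01  9.21996205e-01  4.61786882e-04] [-1.64593395e-01  2.35550491e-01  1.95441762e+00  7.77830491e-04
  9.52351373e-01 -2.53102352e+00]
```

View pics/w10.png

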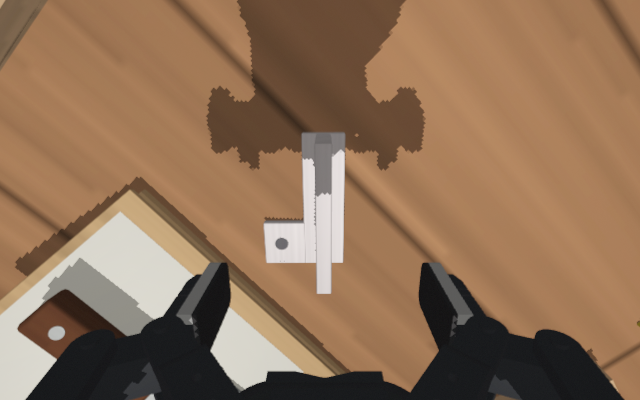

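Request:
send_rows(
  deltas=[
    {"dp": [0, 0.005, -0.25], "rotation": [0, 0, 0]},
    {"dp": [0, 0.005, -0.5], "rotation": [0, 0, 0]},
    {"dp": [0, 0.005, -0.63], "rotation": [0, 0, 0]},
    {"dp": [0, 0.005, -0.63], "rotation": [0, 0, 0]},
    {"dp": [0, 0.005, -0.63], "rotation": [0, 0, 0]},
  ],
)

```text
clock: 15.0
position: [0.4596, -0.0036, -0.0055]
ee_rot: [-0.001, -0.389, 0.921, 0.001]
contact_force: [1.0, -0.4, -0.2]
width: 0.0855
```

Request:
send_rows(
  deltas=[
    {"dp": [0, 0, 0], "rotation": [0, 0, 0]},
    {"dp": [0, 0, 0], "rotation": [0, 0, 0]},
    {"dp": [0, 0, 0], "rotation": [0, 0, 0]},
    {"dp": [0, 0, 0], "rotation": [0, 0, 0]},
    {"dp": [0, 0, 0], "rotation": [0, 0, 0]},
    {"dp": [0, 0, 0], "rotation": [0, 0, 0]},
    {"dp": [0, 0, 0], "rotation": [0, 0, 0]},
    {"dp": [0, 0, 0], "rotation": [0, 0, 0]},
  ],
  fingers=1,
  grip_force=50,
)

```text
clock: 15.67
position: [0.4604, -0.0051, -0.0046]
ee_rot: [0.0, -0.389, 0.921, -0.0]
contact_force: [-0.4, -0.1, 5.5]
width: 0.0092
```

Request:
send_rows(
  deltas=[
    {"dp": [0, 0, 0.15], "rotation": [0, 0, 0]},
    {"dp": [0, 0, 0.4], "rotation": [0, 0, 0]},
    {"dp": [0, 0, 0.65], "rotation": [0, 0, 0]},
  ],
)

```text
clock: 15.92
position: [0.4585, -0.0048, 0.0727]
ee_rot: [-0.002, -0.389, 0.921, 0.001]
contact_force: [0.0, -0.9, -1.0]
width: 0.0094
```

Request:
send_rows(
  deltas=[
    {"dp": [0.06, -0.27, 0], "rotation": [0, 0, -0.18]},
    {"dp": [0.13, -0.54, 0], "rotation": [0, 0, -0.36]},
    {"dp": [0.2, -0.82, 0], "rotation": [0, 0, -0.537]},
  ],
)

```text
clock: 16.17
position: [0.4843, -0.1039, 0.0736]
ee_rot: [0.0, -0.261, 0.965, -0.0]
contact_force: [0.7, -0.1, -0.4]
width: 0.0091
```

Request:
send_rows(
  deltas=[
    {"dp": [0.06, -0.27, 0], "rotation": [0, 0, -0.18]},
    {"dp": [0.13, -0.54, 0], "rotation": [0, 0, -0.36]},
    {"dp": [0.2, -0.82, 0], "rotation": [0, 0, -0.537]},
  ],
)

```text
clock: 16.42
position: [0.5076, -0.203, 0.0725]
ee_rot: [-0.0, -0.128, 0.992, 0.001]
contact_force: [0.4, 0.1, -1.9]
width: 0.0095
```

Request:
send_rows(
  deltas=[
    {"dp": [0.06, -0.27, 0], "rotation": [0, 0, -0.18]},
    {"dp": [0.13, -0.54, 0], "rotation": [0, 0, -0.36]},
    {"dp": [0.2, -0.82, 0], "rotation": [0, 0, -0.537]},
    {"dp": [0.2, -0.82, 0], "rotation": [0, 0, -0.537]},
    {"dp": [0.2, -0.82, 0], "rotation": [0, 0, -0.537]},
  ],
)

```text
clock: 16.83
position: [0.5319, -0.3019, 0.072]
ee_rot: [-0.0, 0.005, 1.0, 0.0]
contact_force: [-0.3, 0.5, -1.8]
width: 0.0094
```

```bash
python3 -c "
from h import *
s=monitor.get_state();print(s['position'],s['ee_rot'],s['qpos'])
shot('wrist','w11.png')"
```

```text
[ 0.53194873 -0.30193759  0.0719733 ] [-3.62002084e-04  4.64743830e-03  9.99989075e-01  3.47329244e-04] [-6.30053893e-01  4.33634174e-01  1.62562247e+00  1.57693469e-04
  1.08332965e+00 -2.19162924e+00]
```

View pics/w11.png

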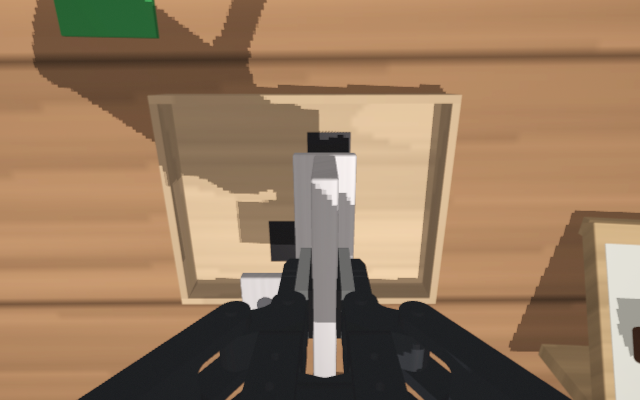

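Request:
send_rows(
  deltas=[
    {"dp": [0, 0, -0.2], "rotation": [0, 0, 0]},
    {"dp": [0, 0, -0.4], "rotation": [0, 0, 0]},
    {"dp": [0, 0, -0.53], "rotation": [0, 0, 0]},
    {"dp": [0, 0, -0.595], "rotation": [0, 0, 0]},
    {"dp": [0, 0, -0.595], "rotation": [0, 0, 0]},
    {"dp": [0, 0, -0.595], "rotation": [0, 0, 0]},
  ],
)

```text
clock: 17.38
position: [0.5319, -0.2989, 0.0018]
ee_rot: [-0.0, 0.003, 1.0, 0.0]
contact_force: [0.3, -0.4, -0.9]
width: 0.009
```

```bash
python3 -c "
from h import *
silver(.532,-.302,r=.05,cams=('wrist',))"
```

```text
wrist 5708 top z [0.0519 0.0525 0.0529 0.0548] rect [ 0.528 -0.306] [0.089 0.038] 8.9
```

Request:
send_rows(
  deltas=[
    {"dp": [0, 0, -0.018], "rotation": [0, 0, 0]},
    {"dp": [0, 0, -0.018], "rotation": [0, 0, 0]},
  ],
)

```text
clock: 17.6
position: [0.5326, -0.2999, 0.0003]
ee_rot: [0.001, 0.003, 1.0, -0.0]
contact_force: [0.6, 1.7, 2.1]
width: 0.0092
```

Request:
send_rows(
  deltas=[
    {"dp": [0, 0, 0], "rotation": [0, 0, 0]},
    {"dp": [0, 0, 0], "rotation": [0, 0, 0]},
    {"dp": [0, 0, 0], "rotation": [0, 0, 0]},
    {"dp": [0, 0, 0], "rotation": [0, 0, 0]},
    {"dp": [0, 0, 0], "rotation": [0, 0, 0]},
  ],
  fingers=0.3,
)

```text
clock: 18.02
position: [0.532, -0.3002, -0.0007]
ee_rot: [-0.0, 0.004, 1.0, 0.0]
contact_force: [0.4, -0.1, -0.5]
width: 0.0297
```

Request:
send_rows(
  deltas=[
    {"dp": [0, 0, 0.15], "rotation": [0, 0, 0]},
    {"dp": [0, 0, 0.45], "rotation": [0, 0, 0]},
    {"dp": [0, 0, 0.8], "rotation": [0, 0, 0]},
  ],
)

```text
clock: 18.27
position: [0.5301, -0.2989, 0.0934]
ee_rot: [-0.003, 0.004, 1.0, 0.002]
contact_force: [1.0, -1.2, 0.1]
width: 0.0295
```

```bash
python3 -c "
from h import *
silver(.532,-.302,r=.055,cams=('wrist',))
s=monitor.get_state();print(s['position'],s['ee_rot'])
shot('wrist','w12.png')"
```

```text
wrist 2149 top z [0.0504 0.051  0.0512 0.0515] rect [ 0.531 -0.3  ] [0.01 0.1 ] 89.7
[ 0.53579276 -0.30285993  0.10407335] [ 0.00496982  0.00346844  0.99997531 -0.00355717]
```

View pics/w12.png

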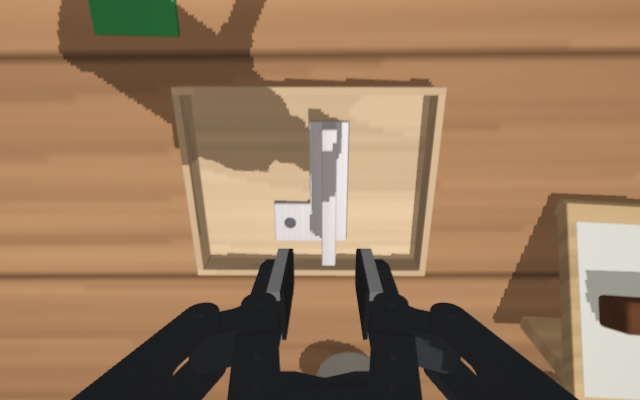

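Run:
```python
from h import *
p=pickle.load(open('top0.pkl','rb'));w=world(p);c=p['color'].astype(int)
W=w[140:206,255:358];C=c[140:206,255:358]
# white panel plane
m=(C.min(2)>195)&(W[...,2]>.01)
Q=W[m];print(len(Q))
for i in range(3):
    A=np.c_[Q[:,:2],np.ones(len(Q))];s=np.linalg.lstsq(A,Q[:,2],rcond=None)[0];r=Q[:,2]-A@s;Q=Q[abs(r)<.004]
print(s,len(Q)); n=np.array([-s[0],-s[1],1]);n/=np.linalg.norm(n)
print('n',n,'slope',np.degrees(np.arccos(n[2])),'dir yaw',np.degrees(np.arctan2(-n[1],-n[0])))
# height above plane map
H=(W-np.array([0,0,s[2]]))@n
ex=np.array([-n[0]*n[2],-n[1]*n[2],1-n[2]**2]);ex/=np.linalg.norm(ex);ey=np.cross(n,ex)
O=np.array([0.62,0,s[2]+s[0]*.62]);L=np.stack([(W-O)@ex,(W-O)@ey,(W-O)@n],-1)
print(ex,ey)
for nm,lo,hi in [('pocket',.012,.021),('handle',.021,.032)]:
    mm=(L[...,2]>lo)&(L[...,2]<hi)&(abs(L[...,0])<.09)
    if nm=='pocket': mm&=(L[...,1]>.07)
    P=L[mm];r=cv2.minAreaRect(P[:,:2].astype(np.float32));print(nm,len(P),np.round(r[0],4),np.round(r[1],4),r[2],np.median(P[:,2]))
b=(abs(L[...,2])<.006);P=L[b];print('board ext',np.percentile(P[:,0],[1,99]),np.percentile(P[:,1],[1,99]))
bl=(C.max(2)-C.min(2)<15)&(C.min(2)<195)&(C.min(2)>110)&(L[...,2]>-.003)&(L[...,2]<.008)&(abs(L[...,1]-.03)<.07)
P=L[bl];r=cv2.minAreaRect(P[:,:2].astype(np.float32));print('blade',len(P),r)
```

```text
2078
[ 0.50896286 -0.0226912  -0.26444794] 1668
n [-0.45349969  0.02021847  0.89102707] slope 26.99740655642659 dir yaw -2.552739668357278
[ 0.89014286 -0.03968543  0.45395017] [ 4.45389735e-02  9.99007648e-01 -3.46944695e-18]
pocket 525 [0.0064 0.1281] [0.0716 0.0884] 89.89169311523438 0.014360201824640144
handle 209 [ 0.0063 -0.0509] [0.0841 0.0242] 87.87274169921875 0.025219102826206513
board ext [-0.10525206  0.08359679] [-0.11119084  0.16304569]
blade 20 ((-0.015511743724346161, 0.0051628053188323975), (0.03349125012755394, 0.07540170848369598), 33.459503173828125)
```

Request:
send_rows(
  deltas=[
    {"dp": [0.03, 0.13, 0.03], "rotation": [0, 0, -0.2]},
    {"dp": [0.06, 0.26, 0.06], "rotation": [0, 0, -0.4]},
    {"dp": [0.09, 0.39, 0.08], "rotation": [0, 0, -0.6]},
    {"dp": [0.11, 0.52, 0.095], "rotation": [0, 0, -0.804]},
  ],
  fingers=-1,
)

```text
clock: 18.7
position: [0.5455, -0.2373, 0.1065]
ee_rot: [0.0, 0.206, 0.979, 0.0]
contact_force: [0.4, 0.3, -0.5]
width: 0.0764
```

Request:
send_rows(
  deltas=[
    {"dp": [0.03, 0.13, 0.03], "rotation": [0, 0, -0.2]},
    {"dp": [0.06, 0.26, 0.06], "rotation": [0, 0, -0.4]},
    {"dp": [0.09, 0.39, 0.08], "rotation": [0, 0, -0.6]},
    {"dp": [0.11, 0.52, 0.095], "rotation": [0, 0, -0.804]},
  ],
)

```text
clock: 19.03
position: [0.5588, -0.1747, 0.1178]
ee_rot: [0.0, 0.397, 0.918, 0.0]
contact_force: [-0.2, 0.2, -0.2]
width: 0.0854
```

Request:
send_rows(
  deltas=[
    {"dp": [0.03, 0.13, 0.03], "rotation": [0, 0, -0.2]},
    {"dp": [0.06, 0.26, 0.06], "rotation": [0, 0, -0.4]},
    {"dp": [0.09, 0.39, 0.08], "rotation": [0, 0, -0.6]},
    {"dp": [0.11, 0.52, 0.095], "rotation": [0, 0, -0.804]},
  ],
)

```text
clock: 19.37
position: [0.572, -0.1123, 0.1292]
ee_rot: [0.0, 0.572, 0.82, 0.0]
contact_force: [0.6, -0.6, -0.1]
width: 0.0854
```

Request:
send_rows(
  deltas=[
    {"dp": [0.03, 0.13, 0.03], "rotation": [0, 0, -0.2]},
    {"dp": [0.06, 0.26, 0.06], "rotation": [0, 0, -0.4]},
    {"dp": [0.09, 0.39, 0.08], "rotation": [0, 0, -0.6]},
    {"dp": [0.11, 0.52, 0.095], "rotation": [0, 0, -0.804]},
    {"dp": [0.11, 0.52, 0.095], "rotation": [0, 0, -0.804]},
    {"dp": [0.11, 0.52, 0.095], "rotation": [0, 0, -0.804]},
  ],
)

```text
clock: 19.87
position: [0.5848, -0.0502, 0.1404]
ee_rot: [0.0, 0.721, 0.693, -0.0]
contact_force: [0.3, -0.5, -0.1]
width: 0.0854
```

```bash
cat >> h.py <<'E'
from scipy.spatial.transform import Rotation as Ro
def pose():
    s=monitor.get_state();q=s['ee_rot'];return np.array(s['position']),Ro.from_quat([q[1],q[2],q[3],q[0]]).as_matrix(),s
def camrel(p):
    P,T,s=pose();R=cv2.Rodrigues(np.array(p['rvec']))[0];c=-R.T@np.ravel(p['tvec']);return T.T@(c-P),c-P
E
python3 -c "
from h import *
p=shot('wrist','w13.png')
print(camrel(p));P,T,s=pose();print(P,s['qpos']);print(T)"
```

```text
(array([ 0.08516987,  0.00068631, -0.16290539]), array([0.0043006 , 0.08517797, 0.16284582]))
[ 0.58464124 -0.05085235  0.14033427] [-2.04801038e-01  3.40029391e-01  1.59060988e+00 -8.03356341e-04
  1.21123943e+00 -1.62890950e-01]
[[ 4.16151399e-02  9.99133621e-01 -4.32902833e-04]
 [ 9.99133473e-01 -4.16154276e-02 -6.78115031e-04]
 [-6.95542963e-04 -4.04307859e-04 -9.99999676e-01]]
```

View pics/w13.png

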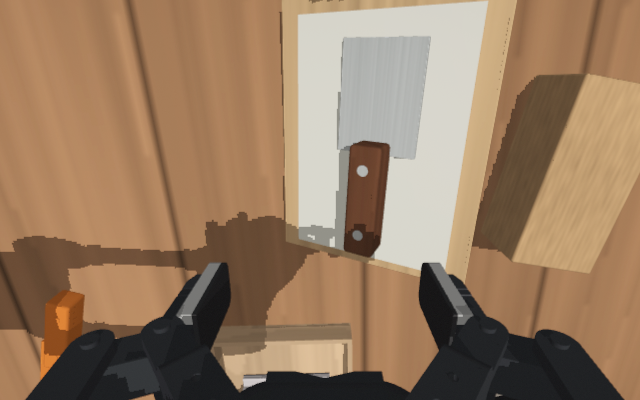

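```bash
cat >> h.py <<'E'
ex=np.array([0.89014286,-0.03968543,0.45395017]);ey=np.array([0.0445389735,0.999007648,0]);nn=np.cross(ex,ey);O=np.array([.62,0,-0.26444794+.50896286*.62])
def loc(w): return np.stack([(w-O)@ex,(w-O)@ey,(w-O)@nn],-1)
def scr(p):
    w=world(p);L=loc(w);c=p['color'].astype(int)
    wh=(c.min(2)>190)&(abs(L[...,2])<.01)&(abs(L[...,0])<.08)&(abs(L[...,1])<.1)
    if wh.sum()>50: print('white h',np.round(np.percentile(L[wh][:,2],[5,50,95]),4))
    br=(c[...,0]-c[...,2]>12)&(c[...,0]<150)&(L[...,2]>.020)&(L[...,2]<.034)&(abs(L[...,0])<.05)&(abs(L[...,1])<.12)
    if br.sum()>30:
        P=L[br];r=cv2.minAreaRect(P[:,:2].astype(np.float32));print('handle',len(P),np.round(r[0],4),np.round(r[1],4),round(r[2],2),'z',np.round(np.percentile(P[:,2],[10,50,90]),4))
    bl=(c.max(2)-c.min(2)<16)&(c.min(2)>100)&(c.min(2)<190)&(L[...,2]>.0015)&(L[...,2]<.009)&(abs(L[...,0])<.06)&(L[...,1]>-.02)&(L[...,1]<.15)
    if bl.sum()>30:
        P=L[bl];r=cv2.minAreaRect(P[:,:2].astype(np.float32));print('blade',len(P),np.round(r[0],4),np.round(r[1],4),round(r[2],2),'z',np.round(np.percentile(P[:,2],[10,50,90]),4),'ymax',np.percentile(P[:,1],99))
    pk=(L[...,2]>.012)&(L[...,2]<.02)&(abs(L[...,0])<.06)&(L[...,1]>.08)&(L[...,1]<.18)&(c[...,0]-c[...,2]>40)
    if pk.sum()>30:
        P=L[pk];print('pocket',len(P),'x',np.round(np.percentile(P[:,0],[1,99]),4),'y',np.round(np.percentile(P[:,1],[1,99]),4),'z',np.median(P[:,2]))
E
python3 -c "
from h import *
scr(shot('wrist'))"
```

```text
white h [-0.0025 -0.0011  0.0002]
handle 3320 [ 0.0059 -0.0515] [0.0847 0.0244] 87.89 z [0.0234 0.0249 0.0258]
blade 8137 [0.008  0.0209] [0.08   0.0604] 87.95 z [0.0017 0.0024 0.0033] ymax 0.05987480689349965
```

Request:
send_rows(
  deltas=[
    {"dp": [0, 0, 0], "rotation": [-0.01, -0.24, 0]},
    {"dp": [0, 0, 0], "rotation": [-0.02, -0.48, 0]},
    {"dp": [0, 0, 0], "rotation": [-0.03, -0.72, 0]},
    {"dp": [0, 0, 0], "rotation": [-0.042, -0.941, 0]},
    {"dp": [0, 0, 0], "rotation": [-0.042, -0.941, 0]},
    {"dp": [0, 0, 0], "rotation": [-0.042, -0.941, 0]},
  ],
)

```text
clock: 20.47
position: [0.5815, -0.0508, 0.139]
ee_rot: [0.167, 0.704, 0.672, 0.16]
contact_force: [-0.2, -1.1, 1.0]
width: 0.0852
```

```bash
python3 -c "
from h import *
p=shot('wrist','w14.png')
print(camrel(p));P,T,s=pose();print(P,s['qpos']);print(T);print(np.c_[ey,ex,-nn])
print('tcp loc',loc(P)); scr(p)
w=world(p);c=p['color'].max(2);L=loc(w);lp=loc(P)
m=(c<70)&(abs(L[...,0]-lp[0])<.07)&(abs(L[...,1]-lp[1])<.03)&(L[...,2]>.035)
Z=L[m];i=np.argsort(Z[:,2]);print(np.round(Z[i[[0,5,20,60]]],4)); l=Z[Z[:,2]<Z[i[20],2]+.004];print(l.min(0),l.max(0))
"
```

```text
(array([ 0.08507424, -0.00311931, -0.16234855]), array([-0.07248112,  0.08855853,  0.14320713]))
[ 0.5852011  -0.05164463  0.14125181] [-0.2743076   0.13313772  2.00203342  0.19540172  0.55476552 -0.37201341]
[[ 4.51444412e-02  8.90365079e-01  4.53003317e-01]
 [ 9.98980108e-01 -3.98498138e-02 -2.12305644e-02]
 [-8.50855387e-04  4.53499744e-01 -8.91256000e-01]]
[[ 0.04453897  0.89014286  0.45349969]
 [ 0.99900765 -0.03968543 -0.02021847]
 [ 0.          0.45395017 -0.89102707]]
tcp loc [ 0.01199388 -0.05314329  0.09505677]
white h [-0.0025 -0.001   0.0004]
handle 3216 [ 0.0057 -0.0513] [0.0843 0.0239] 87.84 z [0.0238 0.025  0.0259]
blade 8011 [0.0079 0.0208] [0.08 0.06] 88.23 z [0.0018 0.0025 0.0034] ymax 0.06009060313299665
[[ 0.0513 -0.0522  0.1274]
 [ 0.0513 -0.0585  0.1282]
 [-0.0346 -0.0496  0.1287]
 [ 0.051  -0.0456  0.1297]]
[-0.03570875 -0.06302089  0.1274068 ] [ 0.052565   -0.04093501  0.13270858]
```

View pics/w14.png

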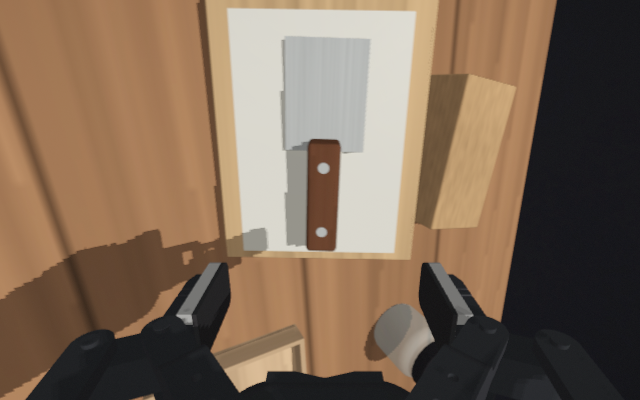

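```bash
cat >> h.py <<'E'
def fing(p=None):
    p=p or shot('wrist');P,T,s=pose();lp=loc(P);w=world(p);c=p['color'].max(2);L=loc(w)
    m=(c<70)&(abs(L[...,0]-lp[0])<.07)&(abs(L[...,1]-lp[1])<.03)&(L[...,2]>lp[2]+.02)&(L[...,2]>.028)
    Z=L[m];i=np.argsort(Z[:,2]);l=Z[Z[:,2]<Z[i[20],2]+.006]
    print('tcp loc',np.round(lp,4),'fing low',round(Z[i[5],2],4),'x',np.round([l[:,0].min(),l[:,0].max(),(l[:,0].min()+l[:,0].max())/2],4),'y',np.round([l[:,1].min(),l[:,1].max()],4),'F',np.round(s['contact_force'],1),'w',round(s['width'],4))
E
python3 -c "
from h import *
fing();P,T,s=pose();print(P);print(Ro.from_matrix(np.c_[ey,ex,-nn]@T.T).as_rotvec())"
```

```text
tcp loc [ 0.0143 -0.0533  0.0951] fing low 0.1282 x [-0.0419  0.0567  0.0074] y [-0.0637 -0.0413] F [ 0.3  0.4 -0. ] w 0.085
[ 0.58725187 -0.0519281   0.14238753]
[0.00153647 0.00210646 0.00016277]
```

Request:
send_rows(
  deltas=[
    {"dp": [0.09, -0.004, -0.185], "rotation": [0, 0, 0]},
    {"dp": [0.189, -0.008, -0.371], "rotation": [0, 0, 0]},
    {"dp": [0.189, -0.008, -0.371], "rotation": [0, 0, 0]},
    {"dp": [0.189, -0.008, -0.371], "rotation": [0, 0, 0]},
    {"dp": [0.189, -0.008, -0.371], "rotation": [0, 0, 0]},
    {"dp": [0.189, -0.008, -0.371], "rotation": [0, 0, 0]},
  ],
)

```text
clock: 21.07
position: [0.609, -0.0519, 0.0976]
ee_rot: [0.17, 0.702, 0.672, 0.162]
contact_force: [0.6, -0.1, 0.4]
width: 0.0857
```

```bash
python3 -c "
from h import *
fing();fing();P,T,s=pose();print(P);print(Ro.from_matrix(np.c_[ey,ex,-nn]@T.T).as_rotvec())
shot('wrist','w15.png')"
```

```text
tcp loc [ 0.0131 -0.0523  0.0456] fing low 0.0787 x [-0.0399  0.0679  0.014 ] y [-0.0629 -0.0404] F [-0.8 -0.4  0.7] w 0.0855
tcp loc [ 0.0128 -0.0522  0.0456] fing low 0.079 x [-0.0396  0.0663  0.0134] y [-0.063  -0.0406] F [-0.8 -0.1 -0.3] w 0.0855
[ 0.60834185 -0.05172186  0.09755226]
[ 0.00080246  0.00195207 -0.00047701]
```

View pics/w15.png

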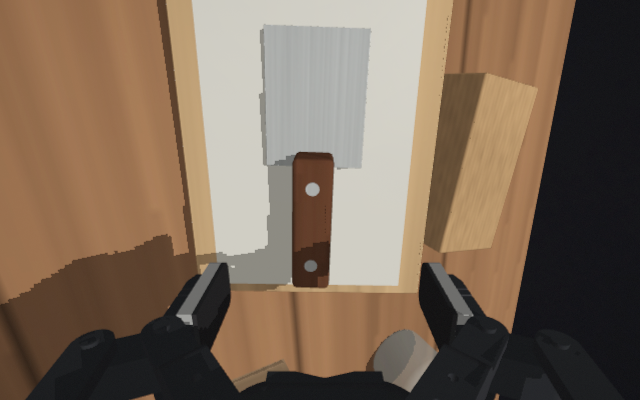

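Request:
send_rows(
  deltas=[
    {"dp": [0.02, 0, -0.15], "rotation": [0, 0, 0]},
    {"dp": [0.09, -0.002, -0.3], "rotation": [0, 0, 0]},
    {"dp": [0.15, -0.005, -0.42], "rotation": [0, 0, 0]},
    {"dp": [0.188, -0.005, -0.499], "rotation": [0, 0, 0]},
    {"dp": [0.188, -0.005, -0.499], "rotation": [0, 0, 0]},
    {"dp": [0.188, -0.005, -0.499], "rotation": [0, 0, 0]},
    {"dp": [0.188, -0.005, -0.499], "rotation": [0, 0, 0]},
  ],
)

```text
clock: 21.8
position: [0.6304, -0.0522, 0.0371]
ee_rot: [0.169, 0.702, 0.672, 0.162]
contact_force: [-0.1, -0.0, -0.7]
width: 0.0855
```

```bash
python3 -c "
from h import *
P,T,s=pose();print(loc(P),s['contact_force']);print(Ro.from_matrix(np.c_[ey,ex,-nn]@T.T).as_rotvec())
scr(shot('wrist','w16.png'))"
```

```text
[ 0.0049633  -0.05167639 -0.01819966] [-0.13535283 -0.00973056 -0.72154326]
[ 0.00044189  0.00096541 -0.00036758]
handle 9264 [ 0.0055 -0.0515] [0.0855 0.0242] 88.12 z [0.0238 0.025  0.0258]
blade 25206 [0.0105 0.0209] [0.0801 0.0655] 88.16 z [0.0018 0.0025 0.0033] ymax 0.06022345014376225
```

View pics/w16.png

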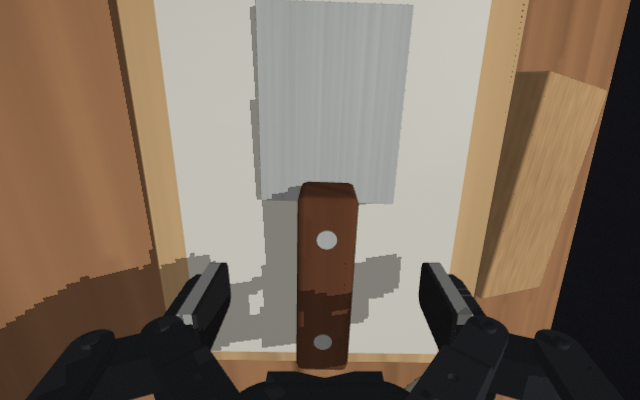

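Request:
send_rows(
  deltas=[
    {"dp": [0, 0, 0], "rotation": [0, 0, 0]},
    {"dp": [0, 0, 0], "rotation": [0, 0, 0]},
    {"dp": [0, 0, 0], "rotation": [0, 0, 0]},
    {"dp": [0, 0, 0], "rotation": [0, 0, 0]},
    {"dp": [0, 0, 0], "rotation": [0, 0, 0]},
    {"dp": [0, 0, 0], "rotation": [0, 0, 0]},
    {"dp": [0, 0, 0], "rotation": [0, 0, 0]},
  ],
  fingers=1,
  grip_force=45,
)

```text
clock: 22.43
position: [0.6303, -0.0522, 0.0368]
ee_rot: [0.169, 0.703, 0.672, 0.161]
contact_force: [-2.1, -0.0, 6.0]
width: 0.0233
```

```bash
python3 -c "
from h import *
P,T,s=pose();print(loc(P),s['contact_force']);print(Ro.from_matrix(np.c_[ey,ex,-nn]@T.T).as_rotvec())
scr(shot('wrist','w17.png'))"
```

```text
[ 0.00468747 -0.05166415 -0.01847734] [-2.1430058  -0.02579067  5.98057796]
[ 0.00027036  0.00063909 -0.00014564]
white h [-0.0025 -0.0014 -0.0003]
handle 9224 [ 0.0052 -0.0511] [0.085  0.0245] 89.23 z [0.0239 0.025  0.0258]
blade 25558 [0.0068 0.021 ] [0.0802 0.06  ] 88.77 z [0.0018 0.0025 0.0033] ymax 0.06030893663540106
```

View pics/w17.png

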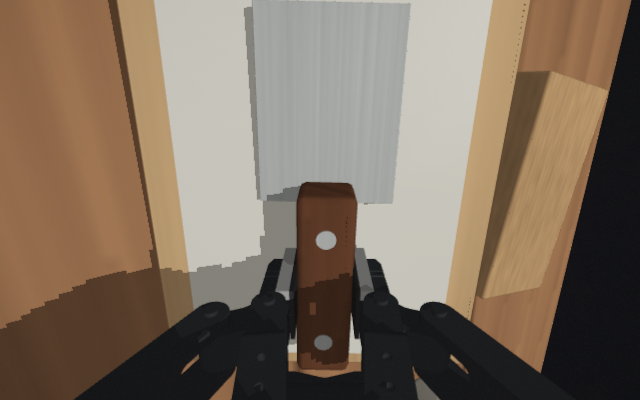

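Request:
send_rows(
  deltas=[
    {"dp": [-0.008, 0, 0.015], "rotation": [0, 0, 0]},
    {"dp": [-0.006, 0.07, 0.015], "rotation": [0, 0, 0]},
    {"dp": [-0.002, 0.14, 0.015], "rotation": [0, 0, 0]},
    {"dp": [0.001, 0.21, 0.015], "rotation": [0, 0, 0]},
    {"dp": [0.001, 0.21, 0.015], "rotation": [0, 0, 0]},
    {"dp": [0.001, 0.21, 0.015], "rotation": [0, 0, 0]},
  ],
)

```text
clock: 22.98
position: [0.6296, -0.0265, 0.0374]
ee_rot: [0.168, 0.702, 0.673, 0.161]
contact_force: [0.3, -0.4, -2.1]
width: 0.0233
```

```bash
python3 -c "
from h import *
P,T,s=pose();print(loc(P),s['contact_force']);print(Ro.from_matrix(np.c_[ey,ex,-nn]@T.T).as_rotvec())
scr(shot('wrist','w18.png'))"
```

```text
[ 0.00342671 -0.02601921 -0.01710525] [ 0.26563397 -0.3701949  -2.10357611]
[ 0.00012722 -0.00163596 -0.00156345]
white h [-0.0027 -0.0016 -0.0005]
handle 9283 [ 0.0042 -0.0256] [0.0851 0.0243] 88.95 z [0.0251 0.0263 0.0271]
blade 28021 [0.0052 0.0359] [0.1022 0.0602] 88.77 z [0.0028 0.0037 0.0046] ymax 0.08606178466499906
```

View pics/w18.png

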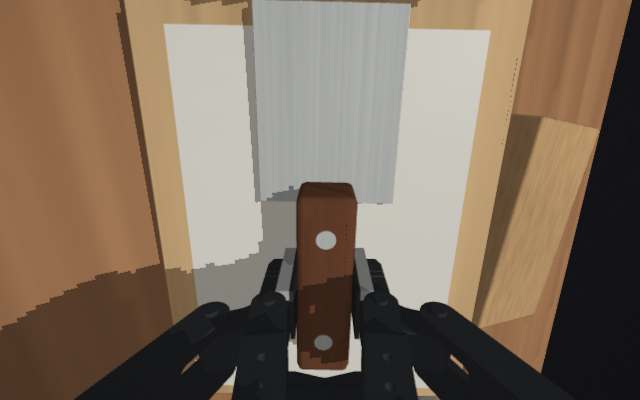

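Request:
send_rows(
  deltas=[
    {"dp": [0.004, 0.08, 0], "rotation": [0, 0, 0]},
    {"dp": [0.007, 0.16, 0], "rotation": [0, 0, 0]},
    {"dp": [0.011, 0.25, 0], "rotation": [0, 0, 0]},
    {"dp": [0.011, 0.25, 0], "rotation": [0, 0, 0]},
  ],
)

```text
clock: 23.37
position: [0.6312, 0.0038, 0.0377]
ee_rot: [0.168, 0.702, 0.673, 0.161]
contact_force: [0.3, -0.5, -2.2]
width: 0.0234
```

```bash
python3 -c "
from h import *
P,T,s=pose();print(loc(P),s['contact_force']);print(Ro.from_matrix(np.c_[ey,ex,-nn]@T.T).as_rotvec())
scr(shot('wrist','w19.png'));scr(shot('top'))"
```

```text
[ 0.0037168   0.00432223 -0.01691298] [ 0.34379447 -0.49431509 -2.20423184]
[ 0.00013175 -0.00114385 -0.00153801]
white h [-0.0024 -0.0013 -0.0003]
handle 9260 [0.0045 0.0048] [0.0853 0.0244] 89.01 z [0.0253 0.0265 0.0273]
blade 17019 [0.0053 0.0534] [0.0768 0.0602] 88.9 z [0.0032 0.0041 0.0049] ymax 0.09134993502909688
pocket 17666 x [-0.0378  0.0484] y [0.092  0.1153] z 0.013743137704266918
white h [-0.0044  0.      0.0056]
handle 71 [0.0065 0.0036] [0.083  0.0219] 88.73 z [0.0236 0.0268 0.029 ]
pocket 517 x [-0.0364  0.0492] y [0.0927 0.1634] z 0.014347740045998019
```

View pics/w19.png

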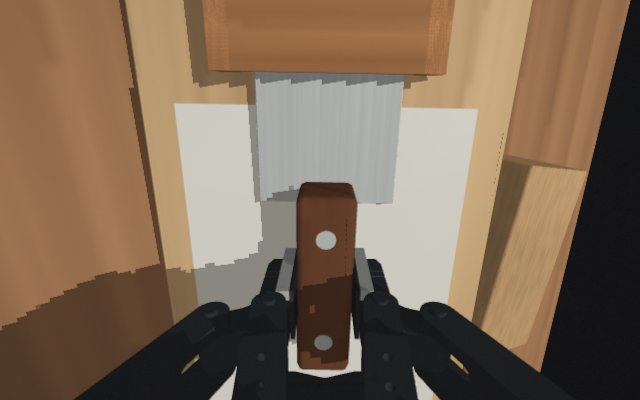

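Request:
send_rows(
  deltas=[
    {"dp": [0.004, 0.1, 0], "rotation": [0, 0, 0]},
    {"dp": [0.009, 0.2, 0], "rotation": [0, 0, 0]},
    {"dp": [0.012, 0.27, 0], "rotation": [0, 0, 0]},
    {"dp": [0.013, 0.29, 0], "rotation": [0, 0, 0]},
    {"dp": [0.013, 0.29, 0], "rotation": [0, 0, 0]},
    {"dp": [0.013, 0.29, 0], "rotation": [0, 0, 0]},
  ],
)

```text
clock: 23.97
position: [0.6331, 0.0373, 0.038]
ee_rot: [0.169, 0.703, 0.672, 0.161]
contact_force: [-0.8, 0.0, -2.3]
width: 0.0235
```

```bash
python3 -c "
from h import *
P,T,s=pose();print(loc(P),s['contact_force'])
scr(shot('wrist','w20.png'));scr(shot('top'))"
```

```text
[ 0.00428919  0.03787549 -0.01685399] [-0.83057381  0.03544513 -2.31946845]
white h [-0.0024 -0.0014 -0.0003]
handle 9253 [0.0048 0.0387] [0.0844 0.0248] 88.52 z [0.0253 0.0265 0.0274]
blade 4389 [0.0054 0.0691] [0.0413 0.0599] 89.07 z [0.0035 0.0043 0.0051] ymax 0.08951775584141299
pocket 37550 x [-0.0375  0.0487] y [0.0925 0.1487] z 0.013603697073273371
white h [-0.0043 -0.0004  0.004 ]
handle 77 [0.0068 0.0373] [0.0835 0.0231] 86.25 z [0.0231 0.0264 0.0287]
pocket 522 x [-0.0368  0.0493] y [0.0926 0.1631] z 0.014444413148417296
```

View pics/w20.png

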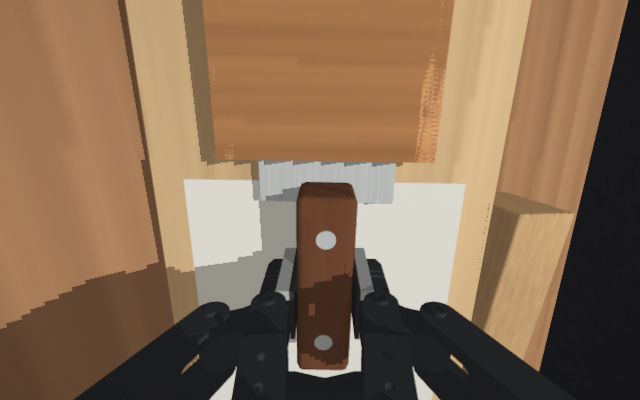

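Request:
send_rows(
  deltas=[
    {"dp": [0, 0.015, 0], "rotation": [0, 0, 0]},
    {"dp": [0.001, 0.027, 0], "rotation": [0, 0, 0]},
    {"dp": [0.001, 0.027, 0], "rotation": [0, 0, 0]},
    {"dp": [0.001, 0.027, 0], "rotation": [0, 0, 0]},
  ],
)

```text
clock: 24.4
position: [0.6332, 0.0411, 0.0381]
ee_rot: [0.169, 0.703, 0.672, 0.161]
contact_force: [0.5, -1.3, -1.5]
width: 0.0232
```

```bash
python3 -c "
from h import *
P,T,s=pose();print(loc(P),s['contact_force'])
scr(shot('wrist'))"
```

```text
[ 0.00422128  0.04166187 -0.01678277] [ 0.47435203 -1.34147099 -1.52422849]
white h [-0.0024 -0.0014 -0.0003]
handle 9246 [0.0049 0.042 ] [0.0852 0.0247] 89.36 z [0.0254 0.0266 0.0274]
blade 3178 [0.0054 0.0708] [0.0377 0.0598] 89.34 z [0.0036 0.0044 0.0052] ymax 0.08938737343750415
pocket 39417 x [-0.0375  0.0487] y [0.0925 0.1525] z 0.013586946594838762
```

Request:
send_rows(
  deltas=[
    {"dp": [0.005, 0, -0.01], "rotation": [0, 0, 0]},
    {"dp": [0.005, 0, -0.01], "rotation": [0, 0, 0]},
    {"dp": [0.005, 0, -0.01], "rotation": [0, 0, 0]},
  ],
)

```text
clock: 24.7
position: [0.6338, 0.0411, 0.0367]
ee_rot: [0.169, 0.703, 0.672, 0.161]
contact_force: [0.2, -0.3, -2.3]
width: 0.0235
```

Request:
send_rows(
  deltas=[
    {"dp": [0, 0, 0], "rotation": [0, 0, 0]},
    {"dp": [0, 0, 0], "rotation": [0, 0, 0]},
    {"dp": [0, 0, 0], "rotation": [0, 0, 0]},
    {"dp": [0, 0, 0], "rotation": [0, 0, 0]},
    {"dp": [0, 0, 0], "rotation": [0, 0, 0]},
    {"dp": [0, 0, 0], "rotation": [0, 0, 0]},
  ],
  fingers=-0.2,
)

```text
clock: 25.2
position: [0.6339, 0.0411, 0.037]
ee_rot: [0.169, 0.703, 0.672, 0.161]
contact_force: [-0.2, -0.9, -0.2]
width: 0.0513
```

```bash
python3 -c "
from h import *
P,T,s=pose();print(loc(P),s['contact_force'],s['width'])
scr(shot('wrist'))"
```

```text
[ 0.00438554  0.04168533 -0.01804637] [-0.24563561 -0.93820337 -0.17122134] 0.05129011462993425
white h [-0.0024 -0.0013 -0.0003]
handle 9106 [0.0041 0.0427] [0.0844 0.0239] 88.51 z [0.023  0.0242 0.025 ]
blade 2207 [0.0049 0.0604] [0.0573 0.0603] 88.57 z [0.0017 0.0021 0.0029] ymax 0.08867488370020421
pocket 40052 x [-0.0375  0.0487] y [0.0923 0.1523] z 0.013591186815773848
```

Request:
send_rows(
  deltas=[
    {"dp": [-0.08, 0.003, 0.15], "rotation": [0, 0, 0]},
    {"dp": [-0.18, 0.008, 0.35], "rotation": [0, 0, 0]},
    {"dp": [-0.28, 0.012, 0.55], "rotation": [0, 0, 0]},
    {"dp": [-0.378, 0.017, 0.743], "rotation": [0, 0, 0]},
    {"dp": [-0.378, 0.017, 0.743], "rotation": [0, 0, 0]},
  ],
)

```text
clock: 25.67
position: [0.5896, 0.0433, 0.1311]
ee_rot: [0.171, 0.702, 0.672, 0.164]
contact_force: [-0.6, -0.5, 0.5]
width: 0.0513
```

Request:
send_rows(
  deltas=[
    {"dp": [-0.3, 0, 0.1], "rotation": [0, 0, 0]},
    {"dp": [-0.6, 0, 0.2], "rotation": [0, 0, 0]},
    {"dp": [-0.9, 0, 0.3], "rotation": [0, 0, 0]},
    {"dp": [-0.9, 0, 0.3], "rotation": [0, 0, 0]},
    {"dp": [-0.9, 0, 0.3], "rotation": [0, 0, 0]},
    {"dp": [-0.9, 0, 0.3], "rotation": [0, 0, 0]},
  ],
)

```text
clock: 26.17
position: [0.4814, 0.0431, 0.1624]
ee_rot: [0.169, 0.702, 0.672, 0.162]
contact_force: [0.0, -0.4, -0.6]
width: 0.0514
```

```bash
python3 -c "
from h import *
scr(shot('wrist','w21.png'))
p=shot('top','t21.png');scr(p);cv2.imwrite('pics/t21c.png',cv2.resize(p['color'][90:350,120:500,::-1],None,fx=2.1,fy=2.1,interpolation=cv2.INTER_CUBIC))
w=world(p)
for n,(u,v) in dict(tape=(226,133),jar=(403,135),carton=(330,125)).items(): print(n,np.round(w[v,u],3))
silver(.495,.374,r=.055,cams=('top',));silver(.477,.289,r=.055,cams=('top',));silver(.531,-.3,r=.055,cams=('top',))
q=shot('side','s21.png')
print(monitor.get_state()['contact_force'])"
```

```text
white h [-0.0022 -0.0008  0.0006]
handle 2082 [0.0035 0.0424] [0.0836 0.0232] 88.3 z [0.0229 0.0242 0.0252]
blade 581 [0.0049 0.0824] [0.016  0.0591] 88.86 z [0.0017 0.0022 0.003 ] ymax 0.08994927603435203
pocket 8600 x [-0.0375  0.0489] y [0.0921 0.1628] z 0.0136225563025587
white h [-0.0046 -0.0006  0.0035]
handle 194 [0.0049 0.0415] [0.0829 0.0243] 87.92 z [0.0216 0.0245 0.0272]
pocket 534 x [-0.0368  0.0496] y [0.0927 0.1634] z 0.014416855150454447
tape [0.756 0.279 0.039]
jar [ 0.741 -0.277  0.088]
carton [ 0.781 -0.052  0.059]
top 151 top z [0.0494 0.0514 0.0526 0.0534] rect [0.494 0.374] [0.011 0.099] 78.1
top 142 top z [0.0492 0.0516 0.0525 0.0534] rect [0.477 0.289] [0.011 0.098] 78.6
top 133 top z [0.05   0.0526 0.0535 0.0539] rect [ 0.53  -0.299] [0.01  0.097] 89.1
[ 0.01920588 -0.29891377 -0.95290401]
```

View pics/t21c.png

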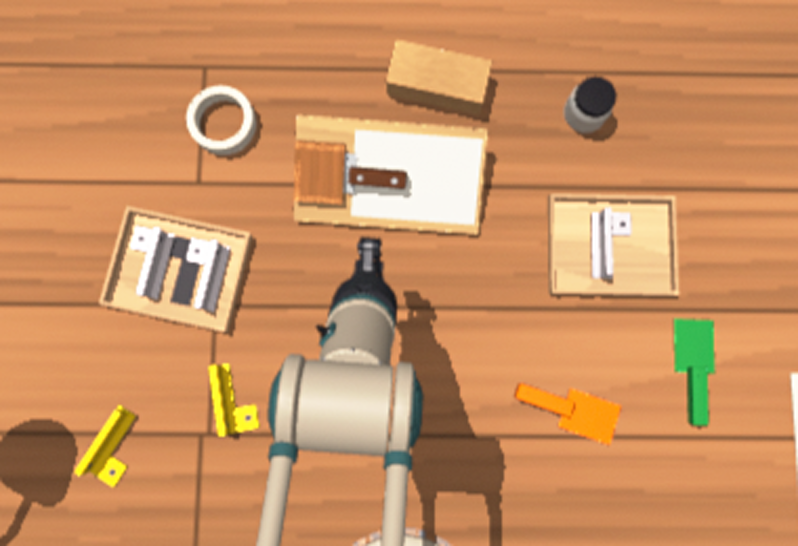

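View pics/w21.png

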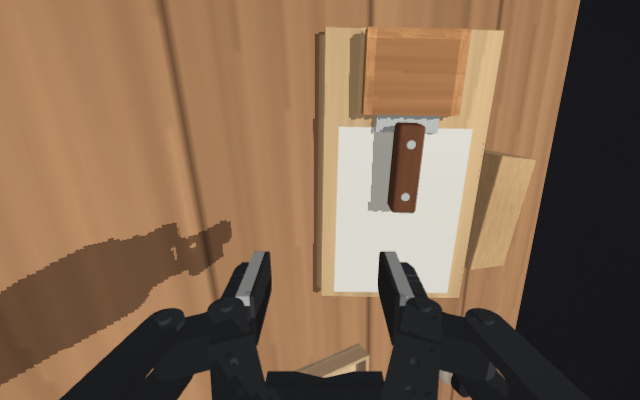

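```bash
python3 -c "
from h import *
print(np.abs(monitor.get_state()['qd']).max());print(manip.sign_off())"
```

```text
0.005758616792377178
the job is handed in; nothing more can be done
None
```

I put the three brackets and the scraper away and handed the job in at about 26 s of the 72 s allowed; the sign-off reports no verdict.

**Brackets:** Both left-hand brackets stand side by side in the left-hand tray, with web centres at about (0.494, 0.374) and (0.477, 0.289). The right-hand one stands in the other tray at about (0.530, −0.300). From the wrist camera, each web top was 51 mm above the table after placing, which matches a foot resting on the tray floor. The last top picture shows all three still upright and in the same place.

**Scraper:** The blade is in the pocket. Its tip is about 1–2 mm short of the end wall by the wrist and top cameras. It lies flat on the board, turned about 2° from the pocket's axis and roughly 1 mm off its centre line.

**Bystanders:** The tape roll, jar and carton measured within about 5 mm of where they were at the start. The gripper was clear of everything at hand-in.

**What disagreed:** The reported tool position was about 42 mm too deep along the tool axis compared with the cameras. My first grasp therefore closed on air above the first bracket, touching nothing. I corrected all later heights from the camera depth.

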